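Refit the coffee machine's drip tray and set a cup under the spout

TASK

The small coffee machine's drip tray is lying out on the worktop after cleaning. Slide it nose first into its bay under the machine until its front panel sits flush against the machine, and then stand the espresso cup upright on the tray's grille with its middle under the twin-nozzle spout, setting it down gently. Do not tip the cup over, and leave the other things on the counter where they are.

Things in the scene. Friction and masses are not known exactly. Their poses are not given: they have to be found in the camera images.
- coffee_machine: Compact coffee machine, fixed: 132 mm wide, 175 mm deep, 306 mm high, plain aluminium with black plastic. Origin: middle of the mouth of its tray bay, at worktop level; x points straight into the bay, y left as one looks in, z up. The bay has no floor: the tray slides on the worktop. The column over the bay starts 78 mm in; the head above overhangs the mouth.
- bay_mouth (a point): Origin of coffee_machine, same axes; the tray is home when tray_front is here. Two side arms 42 mm high run in, inner faces 106 mm apart, flared to about 122 mm at the mouth over 20 mm. From 20 mm in, a lip on each arm (underside 34 mm up, 90 mm between the lips) covers the tray's rim, so the tray enters only from the front, flat. Closed back 122 mm in.
- head_edge (a point): Middle of the lower front edge of the overhanging head, 18 mm out from the mouth, 202 mm above the worktop (three buttons above it stand out 6 mm more; the head is 126 mm wide). A gripper pointing straight down hits the head before it gets under the spout or brings the tray home: lean it 25 to 45 degrees, fingertips towards the machine.
- spout (a point): Midway between the tips of the two nozzles (22 mm apart across the machine), 40 mm in from the mouth, 152 mm above the worktop. They hang from a block 50 mm wide, from 27 to 67 mm in, whose underside is 171 mm up.
- drip_tray: Loose drip tray, 0.3 to 0.5 kg: aluminium tub, slatted grille on top, black front panel with a pull. Origin: middle of the rear face of the front panel, at the tray's underside; x points to the nose, which enters first; z up. Grille top 34 mm up, 84 mm wide. It slides on the worktop and need not be lifted.
- tray_front (a point): Origin of drip_tray, same axes. The panel in front of it is 132 mm wide, 42 mm high, 6 mm thick, and stops against the ends of the side arms when the tray is home.
- tray_nose (a point): Middle of the tray's nose at underside level, 108 mm from the origin. Tub 86 mm wide; rim 102 mm wide, 24 to 30 mm up, its nose corners rounded to 12 mm radius.
- tray_pull (a point): Middle of the tray's pull, 22 mm in front of the origin, 27 mm up: a black block 34 mm wide (along the tray's y), from 6 to 35 mm in front of the origin, 18 to 36 mm up. Grip it across its 34 mm width.
- cup: Loose white espresso cup, 0.12 kg: 62 mm across the rim, 52 mm high, foot 44 mm across, one handle. Origin at the underside, 13.5 mm from the cup's axis on the handle's side; the handle points to the body's -y; z up.
- cup_axis (a point): Point on the cup's axis at its underside, 13.5 mm from the origin along the body's +y.
- cup_handle (a point): Middle of the cup's handle, 47.5 mm from the cup's axis, 34 mm up. The handle is an upright loop 12 mm thick (along the body's x), 16 to 51 mm up, reaching 57.5 mm from the axis; pinch it across its thickness.
- sugar: Bystander: glass sugar shaker with a metal top, 44 mm across, 90 mm high; origin under its middle.
- teaspoon: Bystander: metal teaspoon lying flat, 137 mm long; origin under its middle.
- terminal: Bystander: dark card payment terminal lying flat, 186 x 72 x 24 mm; origin under its middle.
- bell: Bystander: counter bell on a dark foot, 86 mm across, 58 mm high; origin under its middle.
- tongs: Bystander: metal pastry tongs lying flat, 255 x 40 x 18 mm; origin under their middle.
- receipt_printer: Fixed: black receipt printer, 161 x 140 x 122 mm; origin under its middle, its front turned about 15 degrees as the whole counter is. Carry things over it (above 150 mm). Behind it, from 35 mm past its back, a glass display case 640 mm wide and 425 mm high fills the rear of the counter: keep the arm in front of it.

How it is judged:
On the way:
1. the drip tray is fully home in the bay, before the cup is brought to it (x of tray_front in the frame of bay_mouth between -0.004 and 0.004 m and y of tray_front in the frame of bay_mouth between -0.005 and 0.005 m and angle between the x axis of drip_tray and the x axis of coffee_machine, either way round below 0.06 rad and height (world z) of tray_front below 0.005 m and angle between drip_tray's own z axis and vertical below 0.05 rad and horizontal distance between cup_axis and spout above 0.06 m), for 0.3 s.
At the end, for the whole second after the job is handed in: The tray is home in its bay (front panel within 4 mm of flush, within 5 mm of the middle, square to about 3 degrees, flat on the worktop); the cup stands upright and still on the grille, its axis within 15 mm of the point below the middle of the two nozzles (x of tray_front in the frame of bay_mouth between -0.004 and 0.004 m and y of tray_front in the frame of bay_mouth between -0.005 and 0.005 m and angle between the x axis of drip_tray and the x axis of coffee_machine, either way round below 0.06 rad and height (world z) of tray_front below 0.005 m and angle between drip_tray's own z axis and vertical below 0.05 rad and horizontal distance between cup_axis and spout below 0.015 m and angle between cup's own z axis and vertical below 0.08 rad and z of cup_axis in the frame of tray_front between 0.03 and 0.039 m and linear speed of each of cup, drip_tray below 0.01 m/s); the robot touches nothing.
It fails at once if the cup is dropped on the tray from more than about a centimetre (faster than 0.5 m/s over the grille) (linear speed of cup above 0.5 m/s and horizontal distance between cup_axis and spout below 0.03 m).
It fails at once if the cup is banged or pressed down on the tray (over 40 N) (contact force between cup and drip_tray above 40 N).
It fails at once if the cup is tipped over (more than 45 degrees) (angle between cup's own z axis and vertical above 0.8 rad).
It fails at once if another thing on the counter is moved by more than 30 mm (distance of any of sugar, teaspoon, terminal, bell, tongs from where it was at the start of the episode above 0.03 m).
It also fails if it takes over 72 s, if anything falls off the work surface, if the arm or the gripper's body presses on something with over 40 N, if the wrist force passes 120 N, or if a joint passes its speed limit or range.

ROBOT

A 7-joint arm with a two-finger parallel gripper is mounted at the origin on a cart in front of the work surface, level with it; the furniture and walls round the work are solid. World frame = base frame: x ahead of the robot, y to its left, z up, the work surface at z = 0. Lengths are in m, angles in rad, forces in N, time in s.
With the tool pointing down it reaches from about 0.4 to 0.9 m from the base axis. Payload 5.5 kg.
Tool frame: the origin (TCP) lies midway between the tips of the shut fingers; the grasp point (between the pads) lies 19 mm behind it; z points along the fingers, y is the line along which they close (so a half turn about z gives the same grasp; the last joint's range is limited). The gripper opens to 85 mm and grips with 20 to 120 N. Pads are 22 mm wide; open, the fingers measure 114 mm over their backs; the gripper's body (76 mm by 85 mm) begins 54 mm behind the grasp point. The pads swing forward as they close: fully open they stand 13 mm farther back than shut.
Start: joints at [-1.003, 0.501, -0.427, 1.55, 0.221, 1.138, -0.21], TCP at [0.195, 0.62, 0.193] pointing down, gripper open.
Joint ranges: [-2.88, 2.88], [-0.31, 2.03], [-1.54, 1.56], [0.2, 2.42], [-1.41, 4.55], [0.19, 2.02], [-2.57, 2.57]. Speed limits (rad/s): [2.57, 2.57, 3.14, 3.14, 3.14, 3.14, 3.14].

INTERFACE

Orientations are given as a 3x3 rotation matrix whose columns are the frame's x, y, z axes.
In Python, from plant import read_state, eyes, job, models gives the robot as it stands.
- The arm moves only by the tool drive_tool, never from a script. Its argument "increments" is a list of rows, each a list of 6 numbers: the shift along the tool's x, y, z as a fraction of full scale, then the turn, a rotation vector about the tool's x, y, z as a fraction of full scale. In form: [[tx, ty, tz, rx, ry, rz], ...]. A call has 1 to 8 rows; each row is the pose to reach, as a shift and turn from the pose commanded when the call began, along the tool's axes at that moment; what a row does not reach only later rows make up. Full scale, the value 1, is 250 mm for a shift and 60 degrees for a turn. A row lasts 1/12 s, in which the tool goes at most 41.7 mm and 7.16 degrees, less where a joint would pass 70% of its speed; a pose out of reach is approached as far as the arm can. A call with a number of a shift or a turn outside -1 to 1 is refused whole. A call with a gripper value outside its range is refused whole. "fingers" is the closure, from -1 (fully open) to 1 (shut), set as the call begins (left out, the last holds). The fingers move at their own pace and stop on an object; "newtons" is the grip in N (left out, the last holds). Time passes only in rows, so rows that repeat a pose let the fingers close. It gives the time, the measured TCP pose, the force, the opening and the grip force at its end, in the units of the state.
- read_state(): the state, without advancing time (a new reading comes with each control period).
- eyes.snapshot(name): name is "side" or "top"; returns the picture (400x640x3 uint8, blue, green, red); there is no depth.
- eyes.camera_params(name): a dict with "vfov" (degrees; the focal length in pixels is half the picture's height over the tangent of half this angle, whatever the lens; pixels are square), "cx", "cy" (the principal point, pixels), "dist" ([k1, k2, p1, p2, k3] as OpenCV has them; the pictures are not rectified), "view" (4x4, takes a point from world to camera coordinates). Camera axes: x right, y up, looking along -z (the intrinsics and any distortion apply to the point x, -y, -z); pixel columns grow to the right and rows downward; lengths in m; the calibration is good to about 2 mm. A picture is of the moment at which its call begins. camera_params takes no time and is no camera call.
- job.sign_off(): hands the job in; it is judged then, once.
Trained networks look in the newest picture that a camera, given by its name, has taken for a name from the list of things; names that differ only in an ending like _2 or _b are one class to them, and where a whole thing is asked for, a point or a joint stands for the part that bears it (a point fixed in the world has none). Each returns a list of dicts, best first, with "conf" (0 to 1); they miss things now and then, are a little off and sometimes report something else, mostly with a low value. They report only what shows in the picture. A call takes as long as a camera call.
- models.boxes_of(label, camera): "location" ([x, y, z] in m, in world coordinates, good to about 4 mm: the middle of the surface that is visible of it).
The state is a dict: "time": time; "qpos": joint angles; "qvel": joint speeds; "tau": joint torques, N m; "tcp_pos": TCP position; "orientation": TCP orientation; "ft_force": force on the tool from outside, world axes, zero at the start; "moment": the same for the moment, N m; "grip_width": opening from 0.0 (shut) to 1.0 (fully open); "grip_force": force on a finger pad.
Only numpy, scipy, OpenCV 4.12 (cv2) and the standard library are available. Lean on these libraries where they do the work, as an engineer would, in place of code of your own. Each camera call takes 0.05 s, during which the arm holds its last target. There are 200 camera calls.

## Working session

There is one attempt and no reset: what is moved stays moved. The work goes in short steps, Python scripts to look and compute and a tool call to move; the robot and the scene stay as the last step left them, time stands still between calls to the robot, and variables do not carry over. Pictures are saved under pics/ and viewed, at most 10 in all, crops included, and the job is handed in when it is done.

Besides the shell and the picture viewer there is one more tool, called after "Emit:" as name(argument=value, ...), one argument or row to a line, values as JSON. drive_tool: Moves the arm, as the interface text tells. Shift numbers are shares of 250 mm and turn numbers shares of 60 degrees, none past 1 either way. Its arguments: {"type":"object","properties":{"increments":{"type":"array"},"fingers":{"type":"number"},"newtons":{"type":"number"}},"required":["increments"]}

```bash
ls; mkdir -p pics; python3 - <<'E'
from plant import read_state, eyes, job, models
import cv2, numpy as np
s=read_state(); print(s)
for c in ("top","side"):
    p=eyes.camera_params(c); print(c,p)
    im=eyes.snapshot(c); cv2.imwrite(f"pics/{c}0.png",im)
    for l in ["coffee_machine","drip_tray","tray_front","tray_nose","tray_pull","cup","cup_handle","sugar","teaspoon","terminal","bell","tongs","receipt_printer","spout","bay_mouth","cup_axis"]:
        try: print(l,[(round(d['conf'],2),np.round(d['location'],3).tolist()) for d in models.boxes_of(l,c)][:3])
        except Exception as e: print(l,e)
print(read_state()['time'])
E
```

```text
pics
{'time': 0.0, 'qpos': array([-1.00281175,  0.50185988, -0.42681114,  1.55146154,  0.22079758,
        1.1382683 , -0.21028991]), 'qvel': array([-3.85117855e-04, -5.23988918e-04,  9.21916193e-05,  1.21457173e-03,
        2.65944862e-05,  4.23547535e-04, -1.92707829e-03]), 'tau': array([ 4.62026983e-04, -5.69529104e+01, -5.81631124e+00, -2.80939007e+01,
        1.05285933e-02,  1.21531458e-02,  2.92761433e-05]), 'tcp_pos': array([0.194851  , 0.61930515, 0.19184882]), 'orientation': array([[-9.53936711e-01,  3.00007185e-01, -6.63126919e-04],
       [ 3.00007906e-01,  9.53934975e-01, -1.82194242e-03],
       [ 8.59841443e-05, -1.93696108e-03, -9.99998120e-01]]), 'ft_force': array([ 0.7518175 ,  0.43338353, -0.58159769]), 'moment': array([ 0.04486671, -0.05105837,  0.05234757]), 'grip_force': 0.0, 'grip_width': 1.0051823139782112}
top {'vfov': 47.180784730706456, 'cx': 324.4945738472505, 'cy': 201.9934581085667, 'dist': array([-0.11784505,  0.        ,  0.        ,  0.        ,  0.        ]), 'view': array([[-3.55975939e-02, -9.99365729e-01, -9.75156929e-04,
         1.03022256e-01],
[... 1645 characters left out ...]
54, 0.031])]
tray_nose [(0.83, [0.541, -0.152, 0.033])]
tray_pull [(0.76, [0.542, -0.152, 0.033])]
cup [(0.64, [0.438, 0.223, 0.035]), (0.56, [0.585, -0.29, 0.269])]
cup_handle [(0.91, [0.44, 0.22, 0.039]), (0.41, [0.542, -0.151, 0.029])]
sugar [(0.94, [0.524, 0.225, 0.054])]
teaspoon [(0.75, [0.466, 0.412, 0.01])]
terminal [(0.9, [0.368, 0.497, 0.023]), (0.69, [0.585, -0.294, 0.263])]
bell [(0.67, [0.493, 0.507, 0.036])]
tongs [(0.66, [0.386, 0.092, 0.005]), (0.36, [0.441, 0.219, 0.042]), (0.31, [0.581, -0.295, 0.268])]
receipt_printer [(0.62, [0.495, 0.507, 0.033])]
spout [(0.51, [0.465, 0.416, 0.008])]
bay_mouth [(0.62, [0.582, -0.293, 0.265])]
cup_axis [(0.56, [0.434, 0.223, 0.035])]
1.7
```

View pics/top0.png

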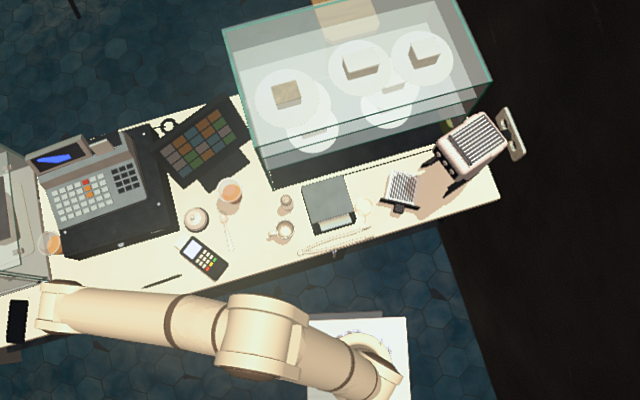

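View pics/side0.png

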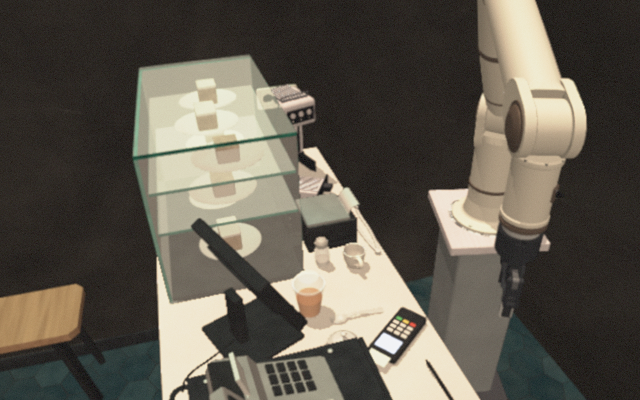

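The top view shows the machine at about (470,145) with its arm ends near (430,162) and (450,190). The tray is at (402,188) with its pull at about (399,208), the cup at (284,231), and the tongs and printer lie between. I'll zoom in.

```bash
python3 - <<'E'
import cv2
im=cv2.imread("pics/top0.png")
cv2.imwrite("pics/c1.png",cv2.resize(im[100:220,370:530],None,fx=5,fy=5,interpolation=cv2.INTER_CUBIC))
a=cv2.resize(im[185:265,250:350],None,fx=4,fy=4,interpolation=cv2.INTER_CUBIC)
s=cv2.imread("pics/side0.png")
b=cv2.resize(s[225:285,300:400],None,fx=4,fy=4,interpolation=cv2.INTER_CUBIC)
c=cv2.resize(s[80:220,260:360],None,fx=4,fy=4,interpolation=cv2.INTER_CUBIC)
import numpy as np
l=np.vstack([a,b])
o=np.zeros((560,800,3),np.uint8);o[:l.shape[0],:400]=l;o[:,400:]=c
cv2.imwrite("pics/c2.png",o)
E
```

```text
(no output)
```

View pics/c1.png

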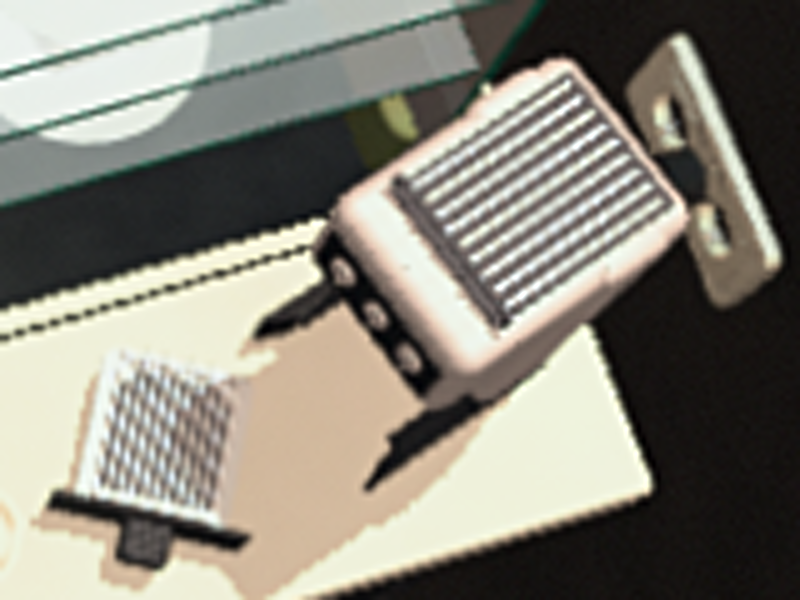

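View pics/c2.png

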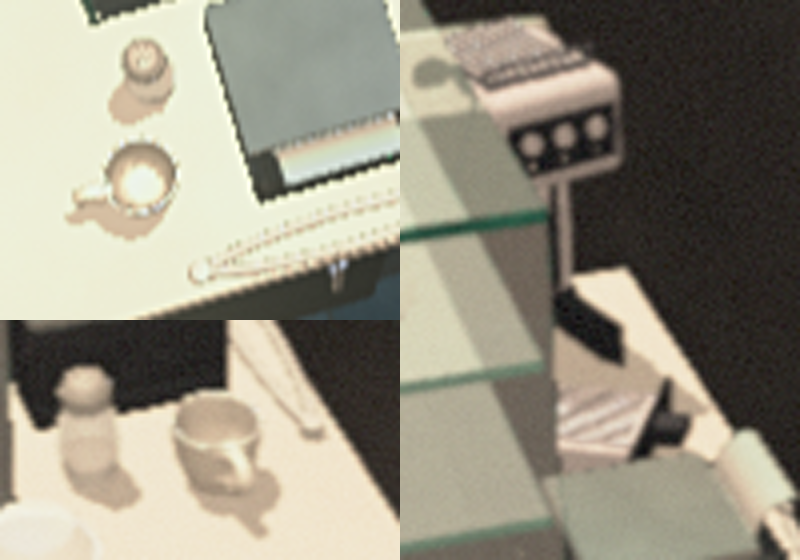

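The crops show the following, in crop-1 pixels:
- Arm tips at about (255,335) and (368,488), and the head's lower front edge from (318,262) to (418,396).
- Tray panel strip from (50,500) to (245,543), with the pull at (142,545).

The cup rim is centred near full-image (285,229), with its handle pointing left (+y). I'll fit poses and overlay them.

```bash
cat > h.py <<'E'
import numpy as np, cv2
from scipy.optimize import least_squares, minimize
from scipy.spatial.transform import Rotation as Ro
from plant import read_state, eyes, job, models
def proj(P,cam):
    p=eyes.camera_params(cam); f=200/np.tan(np.radians(p['vfov']/2))
    V=np.diag([1,-1,-1,1.])@p['view']
    K=np.array([[f,0,p['cx']],[0,f,p['cy']],[0,0,1]])
    return cv2.projectPoints(np.asarray(P,float).reshape(-1,1,3),cv2.Rodrigues(V[:3,:3])[0],V[:3,3],K,np.array(p['dist']))[0][:,0]
def place(q,P):
    P=np.asarray(P,float); c,s=np.cos(q[2]),np.sin(q[2])
    return P@np.array([[c,-s,0],[s,c,0],[0,0,1]]).T+[q[0],q[1],0]
def box(x0,x1,y0,y1,z0,z1): return np.array([[x,y,z] for x in(x0,x1) for y in(y0,y1) for z in(z0,z1)])
def tool(psi,t):  # columns: lean t toward heading psi, y horizontal left of psi
    y=np.array([-np.sin(psi),np.cos(psi),0]); z=np.array([np.cos(psi)*np.sin(t),np.sin(psi)*np.sin(t),-np.cos(t)])
    return np.c_[np.cross(y,z),y,z]
def go(pos,R):  # fractions from present (measured) pose
    s=read_state(); R0=s['orientation']; d=R0.T@(np.asarray(pos)-s['tcp_pos'])/.25
    r=Ro.from_matrix(R0.T@R).as_rotvec()/np.radians(60)
    print('row',np.round(np.r_[d,r],3).tolist(),'rows>=',np.ceil(max(np.linalg.norm(d)*.25/.0417,np.linalg.norm(r)*60/7.16)))
def u(a,o,k): return (np.array(a,float)+.5)/k-.5+np.array(o)
PANEL=box(-.006,0,-.066,.066,0,.042); PULL=box(-.035,-.006,-.017,.017,.018,.036)
E
cat > fit.py <<'E'
from h import *
im=cv2.imread("pics/top0.png")
obs=u([[255,335],[368,488],[318,262],[418,396]],(370,100),5)
M=[[0,.0635,0],[0,-.0635,0],[-.018,.063,.202],[-.018,-.063,.202]]
r=least_squares(lambda q:(proj(place(q,M),"top")-obs).ravel(),[.6,-.29,-.9]); m=r.x
print("machine",m,np.degrees(m[2]),r.fun.round(2))
k=5; o=(370,100)
big=cv2.resize(im[100:220,370:530],None,fx=k,fy=k,interpolation=cv2.INTER_CUBIC)
g=cv2.cvtColor(big,cv2.COLOR_BGR2GRAY); mask=np.zeros(g.shape,np.uint8); mask[470:585,30:265]=(g[470:585,30:265]<95)
def sil(q):
    a=np.zeros(g.shape,np.uint8)
    for B in(PANEL,PULL):
        p=(proj(place(q,B),"top")-o+.5)*k-.5
        cv2.fillConvexPoly(a,cv2.convexHull((p*16).round().astype(np.int32)),1,shift=4)
    return a
c=lambda q:-(sil(q)&mask).sum()/(sil(q)|mask).sum()
best=min((minimize(c,[.525+dx,-.175+dy,a],method="Nelder-Mead",options=dict(initial_simplex=[[.525+dx,-.175+dy,a],[.535+dx,-.175+dy,a],[.525+dx,-.165+dy,a],[.525+dx,-.175+dy,a+.1]])) for dx in(-.015,.0,.015) for dy in(-.01,.01) for a in(-.3,-.15)),key=lambda r:r.fun)
t=best.x; print("tray",t,np.degrees(t[2]),best.fun)
for B,q,col in((PANEL,t,(0,0,255)),(PULL,t,(0,0,255)),(box(0,.108,-.051,.051,.024,.030),t,(0,255,0)),(box(0,.122,-.066,.066,0,.042),m,(255,0,0)),(box(-.018,.157,-.063,.063,.202,.306),m,(255,0,255))):
    p=((proj(place(q,B),"top")-o+.5)*k-.5).astype(int)
    for i in range(8):
        for j in(1,2,4):
            if not i&j: cv2.line(big,tuple(map(int,p[i])),tuple(map(int,p[i|j])),col,1)
cv2.imwrite("pics/ov1.png",big)
# cup, both cameras: rim centre and handle end
C=least_squares(lambda q:(proj([[q[0],q[1],.052]],"top")[0]-u([141,178],(250,185),4)),[.44,.22]).x
H=least_squares(lambda q:(proj([[q[0],q[1],.048]],"top")[0]-u([74,194],(250,185),4)),[.44,.27]).x
print("cup",C,"handle end",H,"dist",np.linalg.norm(H-C),"heading",np.degrees(np.arctan2(*(H-C)[::-1])))
print("side pred rim centre",proj([[*C,.052]],"side"),"seen",u([216,412-320],(300,225),4),"handle end",proj([[*H,.034]],"side"))
print("spout",place(m,[[.04,0,.152]]))
E
python3 fit.py
```

```text
machine [ 0.58943485 -0.28260982 -1.03101157] -59.072611565598045 [ 0.71 -0.37  0.05 -0.63 -2.92 -3.35  2.24  4.08]fit.py:16: RuntimeWarning: overflow encountered in scalar negative
  c=lambda q:-(sil(q)&mask).sum()/(sil(q)|mask).sum()
Traceback (most recent call last):
  File "fit.py", line 17, in <module>
    best=min((minimize(c,[.525+dx,-.175+dy,a],method="Nelder-Mead",options=dict(initial_simplex=[[.525+dx,-.175+dy,a],[.535+dx,-.175+dy,a],[.525+dx,-.165+dy,a],[.525+dx,-.175+dy,a+.1]])) for dx in(-.015,.0,.015) for dy in(-.01,.01) for a in(-.3,-.15)),key=lambda r:r.fun)
  File "fit.py", line 17, in <genexpr>
    best=min((minimize(c,[.525+dx,-.175+dy,a],method="Nelder-Mead",options=dict(initial_simplex=[[.525+dx,-.175+dy,a],[.535+dx,-.175+dy,a],[.525+dx,-.165+dy,a],[.525+dx,-.175+dy,a+.1]])) for dx in(-.015,.0,.015) for dy in(-.01,.01) for a in(-.3,-.15)),key=lambda r:r.fun)
              ~~~~~~~~^^^^^^^^^^^^^^^^^^^^^^^^^^^^^^^^^^^^^^^^^^^^^^^^^^^^^^^^^^^^^^^^^^^^^^^^^^^^^^^^^^^^^^^^^^^^^^^^^^^^^^^^^^^^^^^^^^^^^^^^^^^^^^^^^^^^^^^^^^^^^^^^^^^^^^^^^^^^^^^^^^^^
  File "fit.py", line 16, in <lambda>
    c=lambda q:-(sil(q)&mask).sum()/(sil(q)|mask).sum()
                 ~~~^^^
  File "fit.py", line 13, in sil
    p=(proj(place(q,B),"top")-o+.5)*k-.5
       ~~~~^^^^^^^^^^^^^^^^^^
  File "h.py", line 6, in proj
    p=eyes.camera_params(cam); f=200/np.tan(np.radians(p['vfov']/2))
ValueError: time passes only in moves, steps and waits
```

```bash
sed -i 's/^def proj/CP={c:eyes.camera_params(c) for c in("top","side")}\ndef proj/; s/p=eyes.camera_params(cam)/p=CP[cam]/' h.py
sed -i 's/c=lambda q:-(sil(q)&mask).sum()\/(sil(q)|mask).sum()/c=lambda q:-float((sil(q)\&mask).sum())\/float((sil(q)|mask).sum())/; s/^r=least.*/r=least_squares(lambda q:(proj(place(q,[[0,.0635,0],[0,-.0635,0],[-.020,q[3],.202],[-.020,-q[3],.202]]),"top")-obs).ravel(),[.6,-.29,-.9,.05]); m=r.x/' fit.py
python3 fit.py
```

```text
machine [ 0.58984118 -0.28355854 -1.02262296  0.04955052] -58.59197943679488 [ 0.85 -0.41  0.45 -0.84 -0.57  0.57 -0.57  0.55]
tray [ 0.51350662 -0.15970413 -0.23606744] -13.525667912016852 -0.7440427280197206
cup [0.43434536 0.21312389] handle end [0.42401288 0.26690082] dist 0.05476055469111994 heading 100.87603012921845
side pred rim centre [[355.22597913 248.3145589 ]] seen [353.625 247.625] handle end [[360.79052833 266.21339543]]
spout [[ 0.61068635 -0.31769766  0.152     ]]
```

View pics/ov1.png

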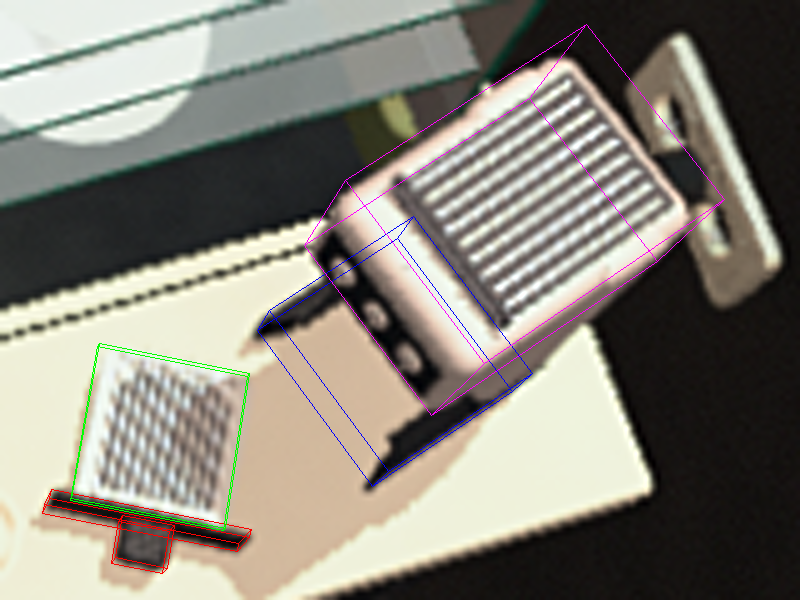

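The overlay matches well: arm tips, head, tray panel and rim all coincide. Machine is at (0.590,-0.284), heading about -58.5°; tray at (0.5135,-0.160), heading -13.5°; cup axis at (0.434,0.213), handle heading 101°. Now I'll move.

```bash
cat >> h.py <<'E'
D=np.radians
MACH=(.5898,-.2836,D(-58.4)); TRAY=(.5135,-.1597,D(-13.5)); LEAN=D(32)
def pull_tcp(q,back=0,z=.029,ahead=.021,off=.027):  # tcp to grip the pull of a tray at q
    R=tool(q[2],LEAN); return place(q,[[-off,0,z]])[0]+R[:,2]*(ahead-back),R
E
python3 - <<'E'
from h import *
p,R=pull_tcp(TRAY,.1); print(p)
go([.42,.2,.28],R)
E
```

```text
[ 0.44653909 -0.14362411  0.0959958 ]
row [-1.363, -1.333, -0.348, -0.018, -0.533, -0.064] rows>= 12.0
```

Emit:
drive_tool(
  increments=[
    [-0.1, -0.1, -0.3, 0, 0, 0],
    [-0.3, -0.3, -0.35, 0, -0.1, 0],
    [-0.7, -0.67, -0.35, -0.01, -0.27, -0.03],
    [-0.7, -0.67, -0.35, -0.01, -0.27, -0.03],
    [-0.7, -0.67, -0.35, -0.01, -0.27, -0.03],
    [-0.7, -0.67, -0.35, -0.01, -0.27, -0.03],
    [-0.7, -0.67, -0.35, -0.01, -0.27, -0.03],
    [-0.7, -0.67, -0.35, -0.01, -0.27, -0.03],
  ],
  fingers=-0.2,
  newtons=60,
)

```text
time: 2.37
tcp_pos: [0.3155, 0.4025, 0.2819]
orientation: [[-0.922, 0.276, 0.273], [0.267, 0.961, -0.073], [-0.282, 0.006, -0.959]]
ft_force: [0.1, 0.5, 0.1]
grip_width: 0.599
grip_force: 0.0
```

```bash
python3 - <<'E'
from h import *
s=read_state(); print(s['qpos'].round(2),s['tcp_pos'],s['grip_width'])
p,R=pull_tcp(TRAY,.1)
go([.42,.15,.28],R); go([p[0],p[1],.25],R)
E
```

```text
[-0.87  0.1  -0.33  1.88  0.35  1.16 -0.05] [0.31548369 0.40254713 0.2818575 ] 0.5987033431989477
row [-0.653, -0.855, 0.195, -0.012, -0.26, -0.041] rows>= 7.0
row [-1.03, -1.955, 0.424, -0.012, -0.26, -0.041] rows>= 14.0
```

Emit:
drive_tool(
  increments=[
    [-0.65, -0.86, 0.2, -0.01, -0.26, -0.04],
    [-0.65, -0.86, 0.2, -0.01, -0.26, -0.04],
    [-0.65, -0.86, 0.2, -0.01, -0.26, -0.04],
    [-0.65, -0.86, 0.2, -0.01, -0.26, -0.04],
    [-0.65, -0.86, 0.2, -0.01, -0.26, -0.04],
    [-0.65, -0.86, 0.2, -0.01, -0.26, -0.04],
    [-0.65, -0.86, 0.2, -0.01, -0.26, -0.04],
    [-0.65, -0.86, 0.2, -0.01, -0.26, -0.04],
  ],
)

```text
time: 3.03
tcp_pos: [0.4182, 0.1498, 0.2762]
orientation: [[-0.826, 0.235, 0.512], [0.199, 0.972, -0.125], [-0.527, -0.002, -0.85]]
ft_force: [-0.5, 0.4, -0.1]
grip_width: 0.602
grip_force: 0.0
```

```bash
python3 - <<'E'
from h import *
s=read_state(); print(s['qpos'].round(2),s['tcp_pos'],s['grip_width'])
p,R=pull_tcp(TRAY,.1)
go([p[0],p[1],.25],R);go(p,R)
E
```

```text
[-0.73 -0.24 -0.09  2.31  0.61  0.88  0.16] [0.41817123 0.14981226 0.27623661] 0.6023236848158143
row [-0.272, -1.114, 0.295, -0.002, -0.003, -0.0] rows>= 8.0
row [0.053, -1.113, 0.818, -0.002, -0.003, -0.0] rows>= 9.0
```

Emit:
drive_tool(
  increments=[
    [-0.27, -1.0, 0.3, 0, 0, 0],
    [-0.27, -1.0, 0.3, 0, 0, 0],
    [-0.27, -1.0, 0.3, 0, 0, 0],
    [-0.27, -1.0, 0.3, 0, 0, 0],
    [-0.27, -1.0, 0.3, 0, 0, 0],
    [-0.27, -1.0, 0.3, 0, 0, 0],
    [-0.27, -1.0, 0.3, 0, 0, 0],
    [-0.27, -1.0, 0.3, 0, 0, 0],
  ],
)

```text
time: 3.7
tcp_pos: [0.4555, -0.1099, 0.2495]
orientation: [[-0.827, 0.227, 0.515], [0.192, 0.974, -0.122], [-0.529, -0.002, -0.849]]
ft_force: [0.3, -0.0, 0.1]
grip_width: 0.596
grip_force: 0.0
```

```bash
python3 - <<'E'
from h import *
s=read_state(); print(s['qpos'].round(2),s['tcp_pos'],s['grip_width'])
p,R=pull_tcp(TRAY,.06); go(p,R)
im=eyes.snapshot("top"); big=cv2.resize(im[150:250,340:460],None,fx=5,fy=5,interpolation=cv2.INTER_CUBIC)
E
```

```text
[ 0.05 -0.3   0.07  2.41  0.17  0.48  1.34] [ 0.45552341 -0.10993219  0.24947889] 0.5955019765794489
row [0.328, -0.138, 0.679, 0.001, -0.001, 0.006] rows>= 5.0
```

Emit:
drive_tool(
  increments=[
    [0.1, -0.14, 0.3, 0, 0, 0],
    [0.33, -0.14, 0.68, 0, 0, 0],
    [0.33, -0.14, 0.68, 0, 0, 0],
    [0.33, -0.14, 0.68, 0, 0, 0],
    [0.33, -0.14, 0.68, 0, 0, 0],
    [0.33, -0.14, 0.68, 0, 0, 0],
    [0.33, -0.14, 0.68, 0, 0, 0],
    [0.33, -0.14, 0.68, 0, 0, 0],
  ],
)

```text
time: 4.42
tcp_pos: [0.4674, -0.1156, 0.1983]
orientation: [[-0.837, 0.213, 0.504], [0.177, 0.977, -0.119], [-0.518, -0.011, -0.855]]
ft_force: [-0.1, 1.0, -1.1]
grip_width: 0.601
grip_force: 0.0
```

```bash
python3 - <<'E'
from h import *
s=read_state(); print(s['qpos'].round(2),s['tcp_pos'],s['ft_force'].round(1))
p,R=pull_tcp(TRAY); go(p,R)
im=eyes.snapshot("top"); a=cv2.resize(im[160:240,360:440],None,fx=5,fy=5,interpolation=cv2.INTER_CUBIC)
im=eyes.snapshot("side"); b=cv2.resize(im[150:230,280:360],None,fx=5,fy=5,interpolation=cv2.INTER_CUBIC)
cv2.imwrite("pics/g1.png",np.hstack([a,b]))
E
```

```text
[ 1.25 -0.23 -0.95  2.42 -0.6   0.36  2.13] [ 0.46736983 -0.11560831  0.19831834] [-0.1  1.  -1.1]
row [0.257, -0.124, 0.721, 0.002, -0.013, 0.023] rows>= 5.0
```

View pics/g1.png

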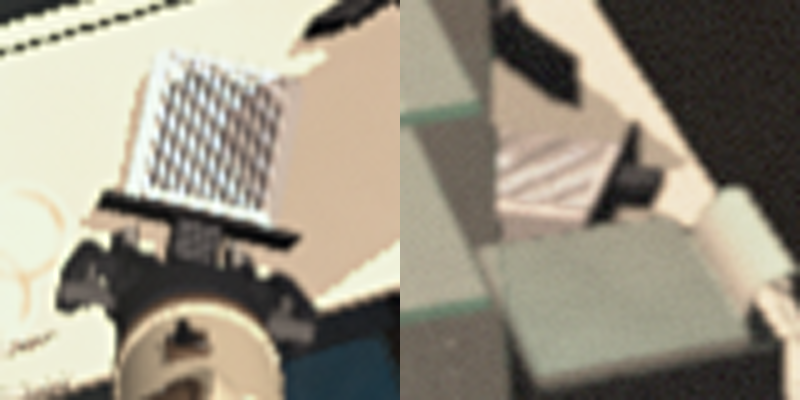

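The top crop shows the gripper just behind the pull at (195,240), but the arm is at its j2/j4 limits because of the lean. I'll un-lean here, turn the tray with an upright gripper, and lean and re-grip later, when heading -58° gives more room.

Emit:
drive_tool(
  increments=[
    [0, 0, 0, 0, 0.45, 0],
    [0, 0, 0, 0, 0.45, 0],
    [0, 0, 0, 0, 0.45, 0],
    [0, 0, 0, 0, 0.45, 0],
    [0, 0, 0, 0, 0.45, 0],
    [0, 0, 0, 0, 0.45, 0],
    [0, 0, 0, 0, 0.45, 0],
    [0, 0, 0, 0, 0.45, 0],
  ],
)

```text
time: 5.18
tcp_pos: [0.4684, -0.1141, 0.1974]
orientation: [[-0.975, 0.21, 0.069], [0.209, 0.978, -0.023], [-0.072, -0.008, -0.997]]
ft_force: [-0.4, -0.1, -0.0]
grip_width: 0.6
grip_force: 0.0
```

```bash
cat >> h.py <<'E'
def tcp_for(q,lean,back=0,z=.029,ahead=.021,off=.024):
    R=tool(q[2],lean); return place(q,[[-off,0,z]])[0]+R[:,2]*(ahead-back),R
E
python3 - <<'E'
from h import *
s=read_state(); print(s['qpos'].round(2),s['tcp_pos'],s['ft_force'].round(1))
for b in(.08,0):
  p,R=tcp_for(TRAY,D(5),b); print(p);go(p,R)
E
```

```text
[ 1.23  0.3  -1.21  2.    0.36  0.99  1.21] [ 0.46841635 -0.11413676  0.19737248] [-0.4 -0.1 -0. ]
[ 0.48516301 -0.15289689  0.08777549]
row [-0.066, -0.134, 0.445, -0.006, -0.015, 0.023] rows>= 3.0
[ 0.49194282 -0.15452458  0.00807991]
row [-0.071, -0.132, 0.765, -0.006, -0.015, 0.023] rows>= 5.0
```

Emit:
drive_tool(
  increments=[
    [-0.07, -0.13, 0.15, -0.01, -0.015, 0.02],
    [-0.07, -0.13, 0.3, -0.01, -0.015, 0.02],
    [-0.07, -0.13, 0.44, -0.01, -0.015, 0.02],
    [-0.07, -0.13, 0.44, -0.01, -0.015, 0.02],
    [-0.07, -0.13, 0.55, -0.01, -0.015, 0.02],
    [-0.07, -0.13, 0.65, -0.01, -0.015, 0.02],
    [-0.07, -0.13, 0.76, -0.01, -0.015, 0.02],
    [-0.07, -0.13, 0.76, -0.01, -0.015, 0.02],
  ],
)

```text
time: 5.85
tcp_pos: [0.4865, -0.1573, 0.0087]
orientation: [[-0.969, 0.234, 0.082], [0.234, 0.972, -0.02], [-0.085, 0.0, -0.996]]
ft_force: [-0.8, 0.8, -0.9]
grip_width: 0.599
grip_force: 0.0
```

Emit:
drive_tool(
  increments=[
    [0, 0, 0, 0, 0, 0],
    [0, 0, 0, 0, 0, 0],
    [0, 0, 0, 0, 0, 0],
    [0, 0, 0, 0, 0, 0],
    [0, 0, 0, 0, 0, 0],
    [0, 0, 0, 0, 0, 0],
  ],
  fingers=1,
  newtons=60,
)

```text
time: 6.35
tcp_pos: [0.4896, -0.1582, 0.0112]
orientation: [[-0.968, 0.235, 0.087], [0.234, 0.972, -0.021], [-0.09, 0.0, -0.996]]
ft_force: [0.7, -0.6, 0.3]
grip_width: 0.001
grip_force: 0.0
```

```bash
python3 - <<'E'
from h import *
s=read_state(); print(s['qpos'].round(2),s['tcp_pos'],s['ft_force'].round(1))
d=np.array([np.cos(MACH[2]),np.sin(MACH[2])])
q=(*(np.array(MACH[:2])-.13*d),MACH[2]); p,R=tcp_for(q,D(5)); p[2]=s['tcp_pos'][2]; print(q,p);go(p,R)
E
```

```text
[ 0.95  0.62 -0.85  2.09  0.78  0.67  0.93] [ 0.48960933 -0.15820855  0.01116124] [ 0.7 -0.6  0.3]
(np.float64(0.5216818322238898), np.float64(-0.17287549856140383), np.float64(-1.0192722831646885)) [ 0.51006521 -0.15399294  0.01116124]
row [-0.075, 0.036, 0.007, 0.066, 0.002, 0.744] rows>= 7.0
```

```bash
python3 - <<'E'
from h import *
im=eyes.snapshot("top"); a=cv2.resize(im[140:240,350:450],None,fx=4,fy=4,interpolation=cv2.INTER_CUBIC)
print([ (round(d['conf'],2),np.round(d['location'],3).tolist()) for d in models.boxes_of("tray_pull","top")+models.boxes_of("drip_tray","top")])
im=eyes.snapshot("side"); b=cv2.resize(im[130:230,280:380],None,fx=4,fy=4,interpolation=cv2.INTER_CUBIC)
print([ (round(d['conf'],2),np.round(d['location'],3).tolist()) for d in models.boxes_of("tray_pull","side")])
cv2.imwrite("pics/g2.png",np.hstack([a,b])); print(read_state()['time'])
E
```

```text
[(0.63, [0.585, -0.147, 0.026]), (0.9, [0.582, -0.144, 0.029])]
[(0.7, [0.491, 0.509, 0.035]), (0.65, [0.545, -0.15, 0.035])]
6.6
```

View pics/g2.png

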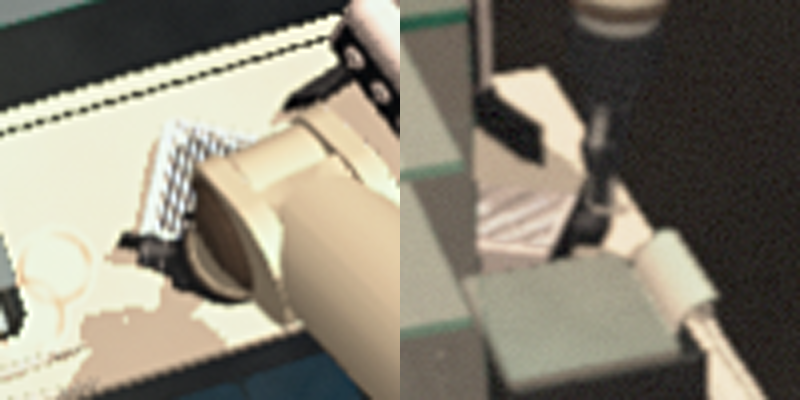

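```bash
python3 - <<'E'
from h import *
s=read_state()
print("tcp",s['tcp_pos'],proj([s['tcp_pos']],"side"),proj([s['tcp_pos']-.02*s['orientation'][:,2]],"side"),"top",proj([s['tcp_pos']],"top"))
print("panel",proj(place(TRAY,PANEL),"side").round(1).tolist())
print("pull",proj(place(TRAY,PULL),"side").round(1).tolist())
im=cv2.imread("pics/side0.png"); o=(280,150);k=7
big=cv2.resize(im[150:225,280:365],None,fx=k,fy=k,interpolation=cv2.INTER_CUBIC)
im2=eyes.snapshot("side");big2=big.copy()
for B in(PANEL,PULL):
    p=((proj(place(TRAY,B),"side")-o+.5)*k-.5).astype(int)
    for i in range(8):
        for j in(1,2,4):
            if not i&j: cv2.line(big,tuple(map(int,p[i])),tuple(map(int,p[i|j])),(0,0,255),1)
cv2.imwrite("pics/ov2.png",big)
E
```

```text
tcp [ 0.48917349 -0.15772672  0.01032311] [[329.34473089 190.22040382]] [[329.77694956 185.20767566]] top [[398.30051449 210.90715988]]
panel [[327.7, 183.0], [327.5, 172.6], [319.9, 203.5], [319.6, 192.6], [326.0, 182.9], [325.8, 172.5], [318.1, 203.3], [317.7, 192.4]]
pull [[333.2, 186.5], [333.2, 182.0], [331.3, 191.8], [331.3, 187.2], [324.8, 185.8], [324.7, 181.2], [322.8, 191.0], [322.7, 186.4]]
```

View pics/ov2.png

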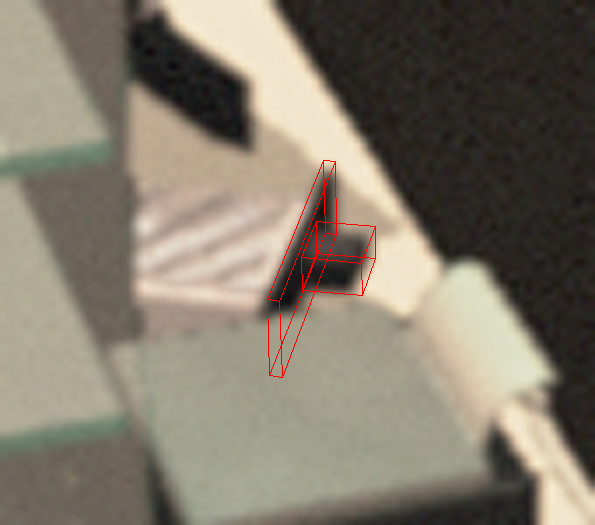

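The side overlay agrees with the tray fit to about 1 px, yet the fingers shut on nothing. I'll check numerically whether the tray moved and where the fingers really are.

```bash
python3 - <<'E'
from h import *
for cam,(x,y,w,h) in(("top",(384,166,14,28)),("side",(300,168,20,24))):
    a=cv2.cvtColor(cv2.imread(f"pics/{cam}0.png"),cv2.COLOR_BGR2GRAY); b=cv2.cvtColor(eyes.snapshot(cam),cv2.COLOR_BGR2GRAY)
    t=cv2.resize(a[y:y+h,x:x+w],None,fx=4,fy=4,interpolation=cv2.INTER_CUBIC)
    r=cv2.matchTemplate(cv2.resize(b[y-12:y+h+12,x-12:x+w+12],None,fx=4,fy=4,interpolation=cv2.INTER_CUBIC),t,cv2.TM_CCOEFF_NORMED)
    _,v,_,l=cv2.minMaxLoc(r); print(cam,v,(np.array(l)/4-12))
    if cam=="side":
        print(a[170:200,318:344:2]); print(b[170:200,318:344:2])
E
```

```text
top 0.942213237285614 [ 0.   -0.25]
side 0.9960380792617798 [0. 0.]
[[173 177 200 229 231 230 224  97  36  40  35  35  40]
 [174 171 180 224 230 230 228 135  39  40  36  36  33]
 [171 171 174 214 229 230 229 191  55  39  43  41  35]
 [171 176 170 188 209 224 229 223  96  38  37  43  43]
 [171 172 170 171 143 200 231 230 133  37  33  39  38]
 [174 174 173 165  88 160 227 231 184  41  35  39  37]
 [172 170 170 151  62 140 212 230 212  73  41  32  38]
 [174 171 174 139  47 137 188 226 225 119  33  41  36]
 [183 171 180 123  39 137 176 198 225 176  31  38  37]
 [189 176 207 105  33 136 172 174 216 205  63  39  38]
 [176 179 203  77  31 139 171 172 189 216 115  31  42]
 [174 202 191  51  44 138 173 170 173 196 166  42  31]
 [187 211 159  42  43 130 161 163 168 185 198  64  37]
 [211 218 117  57  68 101 117 142 182 202 220 117  36]
 [218 210  85  64  76  83  77 118 216 223 229 182  38]
 [213 197  58  70  77  74  67 115 225 230 231 202  60]
 [207 164  42  62  67  64  63 118 227 227 230 223 123]
 [208 123  31  47  49  52  44 145 227 230 229 229 181]
 [212  89  28  29  32  34  46 174 228 228 
[... 1569 characters left out ...]
48  49  50  35 145 229 229 229 229 183]
 [212  88  35  39  37  34  43 178 228 229 229 230 203]
 [197  59  25  31  36  34  70 205 229 230 229 229 204]
 [165  30  24  47  42  35 102 224 231 229 228 216 202]
 [115  33  33  87  93  92 139 225 230 231 217 189 204]
 [ 80  24  49 138 155 149 159 198 227 229 192 181 209]
 [ 52  20  65 155 167 167 148 164 190 213 175 192 211]
 [ 62  74 103 144 163 164 151 153 158 167 160 189 205]
 [108 139 146 151 162 157 155 157 154 139 141 189 202]
 [144 159 160 161 159 157 158 156 156 137 142 182 198]
 [155 158 158 161 158 157 154 155 153 150 162 177 192]
 [157 158 156 157 158 159 157 154 153 156 167 172 185]
 [156 160 155 158 158 157 156 155 156 158 169 165 185]]
```

```bash
python3 - <<'E'
from h import *
T=np.array([.1949,.6193,.1918]); Y=np.array([.3,.954,0])
for c in(.0,.013,.032,.073,.05): print(c,proj([T+[0,0,c],T+[0,0,c]+.045*Y,T+[0,0,c]-.045*Y],"side").round(1).tolist())
a=cv2.cvtColor(cv2.imread("pics/side0.png"),cv2.COLOR_BGR2GRAY)
print(a[282:330:2,488:540:3])
s=read_state()
for t in(0,.019,.035,.055,.075): 
  P=s['tcp_pos']-t*s['orientation'][:,2]; X=s['orientation'][:,0]; print(t,proj([P-.011*X,P+.011*X],"side").round(1).tolist())
E
```

```text
0.0 [[499.2, 317.4], [499.4, 334.8], [498.9, 301.2]]
0.013 [[500.4, 312.6], [500.7, 329.9], [500.1, 296.4]]
0.032 [[502.2, 305.3], [502.6, 322.7], [501.8, 289.3]]
0.073 [[506.3, 289.1], [506.9, 306.3], [505.6, 273.3]]
0.05 [[504.0, 298.3], [504.5, 315.6], [503.5, 282.3]]
[[105 107 108  99  53  59  40  39  57  88  83  56  41  36  29  34  26  36]
 [104 102 101 103  78  61  45  45  68  79  57  43  35  31  38  40  38  32]
 [103 103 106 103  86  60  44  40  68  79  51  43  30  40  33  35  39  33]
 [104 105 100 102 100  58  40  39  67  69  46  38  40  39  33  34  35  40]
 [104 105 104 101 103  65  41  40  52  51  42  38  38  34  38  33  33  36]
 [105 104 104 104 106  58  37  44  41  40  41  44  35  38  43  40  36  37]
 [105 104 107 101 102  54  41  48  44  44  41  41  35  32  37  26  36  45]
 [106 108 103 105 101  49  42  52  46  45  37  33  30  33  36  43  35  36]
 [103 101 106 105  96  43  50  59  50  49  35  37  33  26  30  40  39  32]
 [104 105 106 104  98  38  42  47  49  38  41  31  31  32  31  33  35  31]
 [105 106 105 100 102  48  41  55  48  39  42  38  33  37  35  35  38  35]
 [1
[... 463 characters left out ...]
4 123  73  56  79  65  46  35  35  29  31  32  37  32  31]
 [107 108 105 104 109 106 109  85  49  51  45  36  34  35  40  35  32  34]
 [106 106 108 107 103 106 108  77  50  52  49  38  37  35  35  32  34  35]
 [107 108 110 106 106 105 108  64  51  51  51  48  33  28  38  32  39  27]
 [104 106 105 104 102 106 107  57  52  50  49  50  39  31  30  36  36  35]
 [107 107 105 106 109 104 104  52  47  53  55  49  47  39  36  32  33  37]
 [105 101 106 107 104 105  98  51  48  49  52  55  53  36  36  35  29  32]]
0 [[326.2, 189.7], [332.5, 190.8]]
0.019 [[326.6, 185.0], [333.0, 186.0]]
0.035 [[326.9, 180.9], [333.3, 182.0]]
0.055 [[327.3, 175.8], [333.8, 176.8]]
0.075 [[327.7, 170.6], [334.3, 171.6]]
```

```bash
python3 - <<'E'
from h import *
T=np.array([.46737,-.11561,.19832]); R=np.array([[-0.837,0.213,0.504],[0.177,0.977,-0.119],[-0.518,-0.011,-0.855]])
for t in(.0,.02,.04,.06,.09,.14):
    print(t,((proj([T-t*R[:,2]-.03*R[:,1],T-t*R[:,2]+.03*R[:,1]],"top")-(360,160)+.5)*5).round(0).tolist(), proj([T-t*R[:,2]],"side").round(1).tolist())
a=cv2.cvtColor(cv2.imread("pics/g1.png"),cv2.COLOR_BGR2GRAY)
print(a[200:330:8,50:330:8])
E
```

```text
0.0 [[226.0, 236.0], [124.0, 218.0]] [[336.0, 145.6]]
0.02 [[229.0, 247.0], [124.0, 229.0]] [[339.3, 140.9]]
0.04 [[231.0, 258.0], [125.0, 239.0]] [[342.6, 136.1]]
0.06 [[233.0, 269.0], [126.0, 251.0]] [[346.0, 131.2]]
0.09 [[237.0, 287.0], [127.0, 268.0]] [[351.1, 123.8]]
0.14 [[244.0, 318.0], [130.0, 299.0]] [[359.8, 111.2]]
[[232 240 236 235 236 249 155  16  27  32  57  87  90 130 158 219 242 241
  245 226 203 220 162 144 209 156 107 192 188 189 189 190 189 189 190]
 [221 230 239 236 238 233 107  71  48  26  20  14  20  30  30  45  63  98
  172 187 226 251 241 226 223 218 144 204 188 189 189 190 189 189 189]
 [234 215 238 238 226 203 186 187 164 135 131  85  45  24  20  17  34  34
   33  39  71 100 130 202 229 239 253 238 187 189 190 189 190 190 188]
 [241 223 235 241 199 188 185 188 195 190 187 160 183 164 142  55  55  90
   80  54  43  38  23  35  51  79 150 209 185 183 191 196 191 189 190]
 [241 235 238 239 241 231 226 231 128 103 156 139 195 194 196  99  63  80
   74  79  89  73  24  13  12  15  30  55  56  80 117 152 189 190 190]
 [241 238 242 244 162 129 213 253  55  65 135 
[... 994 characters left out ...]
  97 100  58  37  37  40  39  47  54  60  67  73
   79  80  74  66  55  44  40  39  46  42  34  51  51  36 113 201 224]
 [252  63  51  55 111 143 157 100  66  35  37  41  49  62  90 130 166 195
  193 196 190 170 132  92  57  38  40  39  38  74  79  32  36 164 240]
 [244 190 126 164 234 236 249 114  33  32  38  53  78 136 192 219 220 222
  218 222 226 229 224 208 131  73  39  41  67  84  63  31  39  61 105]
 [238 243 239 242 241 238 242 220  73  29  49  91 168 209 196 189 116 113
  190 190 191 197 202 224 231 181  74  53  95  93  84  63  60  46  37]
 [228 235 237 237 237 237 238 246 179  29  81 174 205 158 160 166  51  43
  128 153 186 191 191 191 198 227 193  96 102 106 106 104 104  65  35]]
```

The side and top pixels both say the fingertips are really about 35 mm short of the reported TCP along tool z. At the start the tip was at row 316 rather than 330, and the shut tip is now at row ~182 rather than 190. So the fingers closed just above the pull. I'll check this by gently probing down onto the pull top (36 mm).

Emit:
drive_tool(
  increments=[
    [0, 0, 0.01, 0, 0, 0],
    [0, 0, 0.018, 0, 0, 0],
    [0, 0, 0.026, 0, 0, 0],
    [0, 0, 0.03, 0, 0, 0],
    [0, 0, 0.03, 0, 0, 0],
  ],
)

```text
time: 7.17
tcp_pos: [0.4896, -0.1577, 0.0025]
orientation: [[-0.968, 0.235, 0.086], [0.234, 0.972, -0.019], [-0.088, 0.001, -0.996]]
ft_force: [-0.0, 0.3, -0.9]
grip_width: 0.004
grip_force: 0.0
```

Emit:
drive_tool(
  increments=[
    [0, 0, 0.004, 0, 0, 0],
    [0, 0, 0.008, 0, 0, 0],
    [0, 0, 0.008, 0, 0, 0],
  ],
)

```text
time: 7.42
tcp_pos: [0.49, -0.1579, 0.0007]
orientation: [[-0.968, 0.235, 0.086], [0.234, 0.972, -0.02], [-0.088, 0.001, -0.996]]
ft_force: [0.6, 0.3, 0.4]
grip_width: -0.001
grip_force: 0.0
```

Emit:
drive_tool(
  increments=[
    [0, 0, 0.004, 0, 0, 0],
    [0, 0, 0.008, 0, 0, 0],
    [0, 0, 0.008, 0, 0, 0],
  ],
)

```text
time: 7.67
tcp_pos: [0.4901, -0.158, -0.0013]
orientation: [[-0.968, 0.235, 0.086], [0.234, 0.972, -0.02], [-0.088, 0.001, -0.996]]
ft_force: [-0.2, -0.3, -0.1]
grip_width: 0.004
grip_force: 0.0
```

Emit:
drive_tool(
  increments=[
    [0, 0, 0.008, 0, 0, 0],
    [0, 0, 0.012, 0, 0, 0],
    [0, 0, 0.012, 0, 0, 0],
  ],
)

```text
time: 7.92
tcp_pos: [0.4878, -0.1575, -0.0044]
orientation: [[-0.969, 0.235, 0.082], [0.234, 0.972, -0.02], [-0.084, -0.001, -0.996]]
ft_force: [-6.9, 2.0, 13.7]
grip_width: 0.001
grip_force: 6.8
```

Emit:
drive_tool(
  increments=[
    [0, 0, 0.008, 0, 0, 0],
    [0, 0, 0.012, 0, 0, 0],
    [0, 0, 0.012, 0, 0, 0],
  ],
)

```text
time: 8.17
tcp_pos: [0.4866, -0.1572, -0.0073]
orientation: [[-0.969, 0.234, 0.079], [0.233, 0.972, -0.021], [-0.082, -0.002, -0.997]]
ft_force: [-14.1, 3.5, 22.2]
grip_width: -0.001
grip_force: 12.0
```

Contact came at reported z ≈ -0.003, so the tips are about 38 mm short of the reported TCP. I'll add that to the tool length, then raise, open and grip lower.

Emit:
drive_tool(
  increments=[
    [0, 0, -0.1, 0, 0, 0],
    [0, 0, -0.1, 0, 0, 0],
    [0, 0, -0.1, 0, 0, 0],
    [0, 0, -0.1, 0, 0, 0],
    [0, 0, -0.1, 0, 0, 0],
    [0, 0, -0.1, 0, 0, 0],
  ],
  fingers=-0.2,
)

```text
time: 8.67
tcp_pos: [0.4881, -0.1576, 0.0172]
orientation: [[-0.968, 0.235, 0.085], [0.234, 0.972, -0.019], [-0.088, 0.001, -0.996]]
ft_force: [-0.5, 0.1, -0.2]
grip_width: 0.604
grip_force: 0.0
```

```bash
python3 - <<'E'
from h import *
s=read_state(); print(s['qpos'].round(2),s['tcp_pos'],s['ft_force'].round(1),s['grip_width'])
p,R=tcp_for(TRAY,D(5),ahead=.059); print(p);go(p,R)
E
```

```text
[ 0.96  0.61 -0.86  2.09  0.76  0.68  0.94] [ 0.48809315 -0.15757531  0.0171851 ] [-0.5  0.1 -0.2] 0.6037185693260302
[ 0.49516323 -0.15529773 -0.02977549]
row [-0.009, 0.015, 0.189, 0.001, 0.0, -0.001] rows>= 2.0
```

Emit:
drive_tool(
  increments=[
    [0, 0.01, 0.05, 0, 0, 0],
    [-0.01, 0.015, 0.1, 0, 0, 0],
    [-0.01, 0.015, 0.15, 0, 0, 0],
    [-0.01, 0.015, 0.18, 0, 0, 0],
    [-0.01, 0.015, 0.18, 0, 0, 0],
  ],
)

```text
time: 9.08
tcp_pos: [0.4944, -0.1549, -0.0286]
orientation: [[-0.969, 0.234, 0.083], [0.234, 0.972, -0.019], [-0.085, 0.002, -0.996]]
ft_force: [0.2, -0.1, -0.0]
grip_width: 0.6
grip_force: 0.0
```

Emit:
drive_tool(
  increments=[
    [0, 0, 0, 0, 0, 0],
    [0, 0, 0, 0, 0, 0],
    [0, 0, 0, 0, 0, 0],
    [0, 0, 0, 0, 0, 0],
    [0, 0, 0, 0, 0, 0],
  ],
  fingers=1,
)

```text
time: 9.5
tcp_pos: [0.4958, -0.1554, -0.0265]
orientation: [[-0.968, 0.235, 0.087], [0.234, 0.972, -0.02], [-0.089, 0.001, -0.996]]
ft_force: [-0.1, 1.2, -1.7]
grip_width: 0.385
grip_force: 59.6
```

```bash
python3 - <<'E'
from h import *
s=read_state(); print(s['qpos'].round(2),s['tcp_pos'],s['ft_force'].round(1),s['grip_width'])
d=np.array([np.cos(MACH[2]),np.sin(MACH[2])])
q=(*(np.array(MACH[:2])-.13*d),MACH[2]); p,R=tcp_for(q,D(5),ahead=.059); p[2]=s['tcp_pos'][2]; print(q,p);go(p,R)
E
```

```text
[ 0.88  0.68 -0.77  2.09  0.86  0.61  0.85] [ 0.49577822 -0.15536577 -0.0265435 ] [-0.1  1.2 -1.7] 0.38492957425890933
(np.float64(0.5216818322238898), np.float64(-0.17287549856140383), np.float64(-1.0192722831646885)) [ 0.5118006  -0.15681379 -0.0265435 ]
row [-0.063, 0.009, 0.006, 0.067, 0.001, 0.744] rows>= 7.0
```

The pull is gripped (33 mm, 60 N). Now I'll turn the tray to the bay heading in place.

Emit:
drive_tool(
  increments=[
    [-0.01, 0, 0, 0.01, 0, 0.1],
    [-0.02, 0, 0, 0.02, 0, 0.2],
    [-0.03, 0, 0, 0.03, 0, 0.3],
    [-0.04, 0, 0, 0.035, 0, 0.4],
    [-0.05, 0.01, 0, 0.045, 0, 0.5],
    [-0.06, 0.01, 0, 0.055, 0, 0.6],
    [-0.06, 0.01, 0.006, 0.065, 0, 0.7],
    [-0.063, 0.01, 0.006, 0.067, 0, 0.744],
  ],
)

```text
time: 10.17
tcp_pos: [0.513, -0.1558, -0.0264]
orientation: [[-0.519, 0.854, 0.048], [0.85, 0.521, -0.075], [-0.089, 0.002, -0.996]]
ft_force: [0.7, 1.1, -3.0]
grip_width: 0.382
grip_force: 59.6
```

```bash
python3 - <<'E'
from h import *
s=read_state(); print(s['qpos'].round(2),s['tcp_pos'],s['ft_force'].round(1),s['grip_width'],s['orientation'].round(3).tolist())
d=np.array([np.cos(MACH[2]),np.sin(MACH[2])])
for k in(.13,.10):
  q=(*(np.array(MACH[:2])-k*d),MACH[2]); p,R=tcp_for(q,D(5),ahead=.059); p[2]=-.0275; print(p);go(p,R)
E
```

```text
[ 0.66  0.64 -0.57  2.03  0.72  0.61  0.13] [ 0.51298366 -0.15584134 -0.02643456] [ 0.7  1.1 -3. ] 0.38201154632775286 [[-0.519, 0.854, 0.048], [0.85, 0.521, -0.075], [-0.089, 0.002, -0.996]]
[ 0.5118006  -0.15681379 -0.0275    ]
row [-0.0, -0.006, 0.004, 0.001, 0.002, -0.004] rows>= 1.0
[ 0.52752018 -0.1823656  -0.0275    ]
row [-0.12, -0.006, 0.015, 0.001, 0.002, -0.004] rows>= 1.0
```

Emit:
drive_tool(
  increments=[
    [-0.025, -0.006, 0.005, 0, 0, -0.004],
    [-0.05, -0.006, 0.007, 0, 0, -0.004],
    [-0.075, -0.006, 0.01, 0, 0, -0.004],
    [-0.1, -0.006, 0.012, 0, 0, -0.004],
    [-0.12, -0.006, 0.014, 0, 0, -0.004],
    [-0.12, -0.006, 0.014, 0, 0, -0.004],
  ],
)

```text
time: 10.67
tcp_pos: [0.5276, -0.1822, -0.0266]
orientation: [[-0.527, 0.848, 0.048], [0.845, 0.53, -0.074], [-0.088, 0.002, -0.996]]
ft_force: [-1.7, 3.8, 8.9]
grip_width: 0.39
grip_force: 61.0
```

Emit:
drive_tool(
  increments=[
    [-0.02, 0, 0.002, 0, 0, 0],
    [-0.04, 0, 0.004, 0, 0, 0],
    [-0.06, 0, 0.005, 0, 0, 0],
    [-0.08, 0, 0.007, 0, 0, 0],
    [-0.1, 0, 0.009, 0, 0, 0],
    [-0.1, 0, 0.009, 0, 0, 0],
  ],
)

```text
time: 11.17
tcp_pos: [0.5407, -0.2031, -0.0266]
orientation: [[-0.528, 0.848, 0.048], [0.845, 0.53, -0.074], [-0.088, 0.002, -0.996]]
ft_force: [-2.1, 4.5, 9.1]
grip_width: 0.383
grip_force: 60.9
```

```bash
python3 - <<'E'
from h import *
s=read_state(); print(s['qpos'].round(2),s['tcp_pos'],s['ft_force'].round(1),s['moment'].round(2),s['grip_width'])
c,n=np.cos(MACH[2]),np.sin(MACH[2])
# tray origin by kinematics, in the machine frame
g=s['tcp_pos']-.059*s['orientation'][:,2]; v=g[:2]-np.array(MACH[:2]); print("grip in machine frame",c*v[0]+n*v[1],-n*v[0]+c*v[1],"yaw err",np.degrees(np.arctan2(-s['orientation'][0,1],s['orientation'][1,1])-MACH[2]))
im=eyes.snapshot("top"); a=cv2.resize(im[120:220,375:475],None,fx=4,fy=4,interpolation=cv2.INTER_CUBIC)
im=eyes.snapshot("side"); b=cv2.resize(im[120:220,265:365],None,fx=4,fy=4,interpolation=cv2.INTER_CUBIC)
cv2.imwrite("pics/g3.png",np.hstack([a,b]))
E
```

```text
[ 0.72  0.69 -0.57  1.93  0.71  0.66  0.25] [ 0.54073836 -0.20309431 -0.02659912] [-2.1  4.5  9.1] [0.78 0.38 0.15] 0.38250222894303726
grip in machine frame -0.09946632856148091 0.00026271678966039574 yaw err 0.39895137832014776
```

View pics/g3.png

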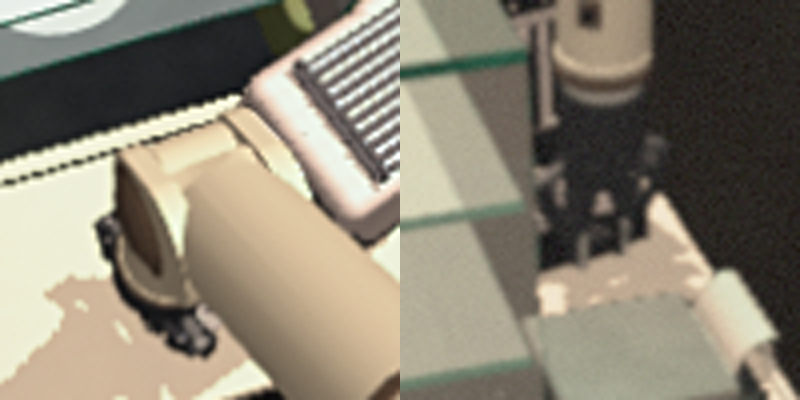

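The gripper holds the pull and the tray nose should be about 33 mm in, with only ~5 N of drag. The wrist housing at crop (250,120) is now close to the head, so I'll release, back off, lean and re-grip.

Emit:
drive_tool(
  increments=[
    [0, 0, 0, 0, 0, 0],
    [0, 0, 0, 0, 0, 0],
    [0, 0, 0, 0, 0, 0],
    [0.08, 0, -0.01, 0, 0, 0],
    [0.16, 0, -0.02, 0, 0, 0],
    [0.24, 0, -0.02, 0, 0, 0],
    [0.3, 0, -0.05, 0, 0, 0],
    [0.3, 0, -0.1, 0, 0, 0],
  ],
  fingers=-0.25,
)

```text
time: 11.93
tcp_pos: [0.4956, -0.1361, -0.0107]
orientation: [[-0.529, 0.847, 0.042], [0.844, 0.531, -0.073], [-0.084, -0.004, -0.996]]
ft_force: [-0.9, 1.0, 0.0]
grip_width: 0.626
grip_force: 0.0
```

```bash
python3 - <<'E'
from h import *
s=read_state(); print(s['qpos'].round(2),s['tcp_pos'],s['ft_force'].round(1),s['grip_width'])
q=place(MACH,[[-.075,0,0]])[0]; q[2]=MACH[2]
for b in(.07,.0):
  p,R=tcp_for(q,D(33),b,ahead=.059,off=.027); print(p);go(p,R)
E
```

```text
[ 0.66  0.59 -0.6   2.07  0.69  0.63  0.13] [ 0.49556306 -0.13613313 -0.01066116] [-0.9  1.   0. ] 0.6261238346988074
[ 0.53321422 -0.19162113  0.03822538]
row [-0.284, 0.009, -0.172, -0.001, -0.47, 0.009] rows>= 4.0
[ 0.55319105 -0.22409299 -0.02048156]
row [-0.416, 0.009, 0.074, -0.001, -0.47, 0.009] rows>= 4.0
```

Emit:
drive_tool(
  increments=[
    [0, 0, -0.14, 0, -0.1, 0],
    [-0.05, 0, -0.17, 0, -0.2, 0],
    [-0.15, 0, -0.17, 0, -0.32, 0],
    [-0.28, 0.01, -0.17, 0, -0.4, 0],
    [-0.28, 0.01, -0.17, 0, -0.47, 0.01],
    [-0.28, 0.01, -0.17, 0, -0.47, 0.01],
    [-0.28, 0.01, -0.17, 0, -0.47, 0.01],
    [-0.28, 0.01, -0.17, 0, -0.47, 0.01],
  ],
)

```text
time: 12.6
tcp_pos: [0.5364, -0.194, 0.0394]
orientation: [[-0.433, 0.854, 0.287], [0.715, 0.52, -0.467], [-0.548, 0.003, -0.836]]
ft_force: [-0.2, 0.0, 0.6]
grip_width: 0.627
grip_force: 0.0
```

```bash
python3 - <<'E'
from h import *
s=read_state(); print(s['qpos'].round(2),s['tcp_pos'],s['ft_force'].round(1),s['grip_width'])
q=place(MACH,[[-.075,0,0]])[0]; q[2]=MACH[2]
for b in(.07,.0):
  p,R=tcp_for(q,D(33),b,ahead=.059,off=.027); print(p);go(p,R)
E
```

```text
[ 0.19  0.48 -0.27  2.24  1.42  0.63 -0.76] [ 0.53642601 -0.19400627  0.0393912 ] [-0.2  0.   0.6] 0.6269306116414921
[ 0.53321422 -0.19162113  0.03822538]
row [0.015, -0.006, -0.004, -0.001, 0.004, -0.005] rows>= 1.0
[ 0.55319105 -0.22409299 -0.02048156]
row [0.016, -0.006, 0.276, -0.001, 0.004, -0.005] rows>= 2.0
```

Emit:
drive_tool(
  increments=[
    [0.016, -0.006, 0.05, 0, 0.004, -0.005],
    [0.016, -0.006, 0.12, 0, 0.004, -0.005],
    [0.016, -0.006, 0.19, 0, 0.004, -0.005],
    [0.016, -0.006, 0.24, 0, 0.004, -0.005],
    [0.016, -0.006, 0.276, 0, 0.004, -0.005],
    [0.016, -0.006, 0.276, 0, 0.004, -0.005],
  ],
)

```text
time: 13.1
tcp_pos: [0.5525, -0.2267, -0.0216]
orientation: [[-0.436, 0.854, 0.282], [0.716, 0.52, -0.466], [-0.545, -0.001, -0.839]]
ft_force: [-0.5, -1.0, -0.3]
grip_width: 0.623
grip_force: 0.0
```

Emit:
drive_tool(
  increments=[
    [0, 0, 0, 0, 0, 0],
    [0, 0, 0, 0, 0, 0],
    [0, 0, 0, 0, 0, 0],
    [0, 0, 0, 0, 0, 0],
    [0, 0, 0, 0, 0, 0],
  ],
  fingers=1,
  newtons=60,
)

```text
time: 13.52
tcp_pos: [0.5529, -0.2244, -0.0201]
orientation: [[-0.438, 0.853, 0.286], [0.714, 0.523, -0.465], [-0.546, 0.0, -0.838]]
ft_force: [-1.2, -0.8, 2.6]
grip_width: 0.385
grip_force: 60.1
```

```bash
python3 - <<'E'
from h import *
s=read_state(); print(s['qpos'].round(2),s['tcp_pos'],s['ft_force'].round(1),s['grip_width'])
for k in(-.05,-.02,0):
  q=place(MACH,[[k,0,0]])[0]; q[2]=MACH[2]
  p,R=tcp_for(q,D(33),0,ahead=.059,off=.027); p[2]=s['tcp_pos'][2]; print(p);go(p,R)
E
```

```text
[ 0.21  0.63 -0.21  2.2   1.64  0.59 -0.93] [ 0.55288102 -0.22443922 -0.02008747] [-1.2 -0.8  2.6] 0.3847579814020861
[ 0.56629069 -0.24538617 -0.02008747]
row [-0.083, 0.002, 0.054, -0.0, 0.001, -0.002] rows>= 1.0
[ 0.58201027 -0.27093797 -0.02008747]
row [-0.184, 0.002, 0.12, -0.0, 0.001, -0.002] rows>= 2.0
[ 0.59248999 -0.28797251 -0.02008747]
row [-0.251, 0.002, 0.163, -0.0, 0.001, -0.002] rows>= 2.0
```

Emit:
drive_tool(
  increments=[
    [-0.03, 0, 0.02, 0, 0, 0],
    [-0.06, 0, 0.039, 0, 0, 0],
    [-0.09, 0, 0.059, 0, 0, 0],
    [-0.12, 0.002, 0.078, 0, 0, 0],
    [-0.15, 0.002, 0.098, 0, 0, 0],
    [-0.15, 0.002, 0.098, 0, 0, 0],
  ],
)

```text
time: 14.02
tcp_pos: [0.5781, -0.2623, -0.02]
orientation: [[-0.438, 0.852, 0.287], [0.714, 0.524, -0.464], [-0.546, 0.002, -0.838]]
ft_force: [0.6, 0.2, -1.1]
grip_width: 0.385
grip_force: 59.9
```

Emit:
drive_tool(
  increments=[
    [-0.02, 0, 0.013, 0, 0, 0],
    [-0.04, 0, 0.026, 0, 0, 0],
    [-0.06, 0, 0.039, 0, 0, 0],
    [-0.07, 0, 0.046, 0, 0, 0],
    [-0.07, 0, 0.046, 0, 0, 0],
  ],
)

```text
time: 14.43
tcp_pos: [0.5889, -0.2786, -0.0201]
orientation: [[-0.439, 0.851, 0.288], [0.714, 0.525, -0.463], [-0.545, 0.002, -0.838]]
ft_force: [-0.6, 2.3, 6.5]
grip_width: 0.381
grip_force: 60.9
```

```bash
cat >> h.py <<'E'
def rep():
    s=read_state(); c,n=np.cos(MACH[2]),np.sin(MACH[2]); R=s['orientation']
    v=(s['tcp_pos']-.059*R[:,2])[:2]-np.array(MACH[:2]); F=s['ft_force']
    print("t",round(s['time'],2),"tcp",s['tcp_pos'].round(4),"grip-pt in machine frame",(c*v[0]+n*v[1]).round(4),(-n*v[0]+c*v[1]).round(4),"F along/left/up",(c*F[0]+n*F[1]).round(1),(-n*F[0]+c*F[1]).round(1),F[2].round(1),"w",s['grip_width'].round(3))
E
python3 -c "
from h import *
rep(); print(read_state()['qpos'].round(2))"
```

```text
Traceback (most recent call last):
  File "h.py", line 33, in rep
    print("t",round(s['time'],2),"tcp",s['tcp_pos'].round(4),"grip-pt in machine frame",(c*v[0]+n*v[1]).round(4),(-n*v[0]+c*v[1]).round(4),"F along/left/up",(c*F[0]+n*F[1]).round(1),(-n*F[0]+c*F[1]).round(1),F[2].round(1),"w",s['grip_width'].round(3))
                                                                                                                                                                                                                                  ^^^^^^^^^^^^^^^^^^^^^
AttributeError: 'float' object has no attribute 'round'
```

Emit:
drive_tool(
  increments=[
    [-0.01, 0, 0.007, 0, 0, 0],
    [-0.02, 0, 0.013, 0, 0, 0],
    [-0.025, 0, 0.016, 0, 0, 0],
    [-0.025, 0, 0.016, 0, 0, 0],
  ],
)

```text
time: 14.77
tcp_pos: [0.5897, -0.2796, -0.0205]
orientation: [[-0.444, 0.849, 0.287], [0.714, 0.529, -0.459], [-0.542, 0.001, -0.841]]
ft_force: [-24.0, 21.4, 34.9]
grip_width: 0.384
grip_force: 66.0
```

```bash
sed -i "s/s\['grip_width'\].round(3)/round(s['grip_width'],3)/" h.py
python3 -c "
from h import *
rep(); print(read_state()['qpos'].round(2))"
```

```text
t 14.77 tcp [ 0.5897 -0.2796 -0.0205] grip-pt in machine frame -0.0354 0.0018 F along/left/up -30.8 -9.2 34.9 w 0.384
[ 0.29  0.66 -0.17  2.1   1.61  0.52 -0.78]
```

Contact at ~31 N with the model saying about 8 mm short, so this is either home or jammed. I'll release, back away and measure.

Emit:
drive_tool(
  increments=[
    [0, 0, 0, 0, 0, 0],
    [0, 0, 0, 0, 0, 0],
    [0, 0, 0, 0, 0, 0],
    [0.05, 0, -0.05, 0, 0, 0],
    [0.12, 0, -0.2, 0, 0, 0],
    [0.12, 0, -0.4, 0, 0, 0],
    [0.12, 0, -0.6, 0, 0, 0],
    [0.12, 0, -0.6, 0, 0, 0],
  ],
  fingers=-0.25,
)

```text
time: 15.43
tcp_pos: [0.536, -0.1922, 0.0912]
orientation: [[-0.44, 0.851, 0.289], [0.714, 0.526, -0.463], [-0.545, 0.002, -0.838]]
ft_force: [-0.0, -0.5, 0.7]
grip_width: 0.626
grip_force: 0.0
```

```bash
python3 -c "
from h import *
rep(); s=read_state(); print(s['qpos'].round(2))
im=eyes.snapshot('top'); cv2.imwrite('pics/t4.png',im); sd=eyes.snapshot('side'); cv2.imwrite('pics/s4.png',sd)
print(proj(place(MACH,[[-.006,.066,.042],[-.006,-.066,.042],[-.006,.066,0],[-.006,-.066,0],[-.035,.017,.036],[-.035,-.017,.036]]),'top').round(1).tolist())
g=cv2.cvtColor(im,cv2.COLOR_BGR2GRAY); np.set_printoptions(linewidth=250); print(g[158:206,416:462])
"
```

```text
t 15.43 tcp [ 0.536  -0.1922  0.0912] grip-pt in machine frame -0.1383 0.0019 F along/left/up 0.4 -0.3 0.7 w 0.626
[ 0.22  0.36 -0.3   2.23  1.22  0.64 -0.54]
[[422.1, 162.7], [445.9, 194.8], [419.6, 166.6], [442.7, 197.9], [423.5, 179.7], [429.6, 188.0]]
[[235 236 236 ... 243 245 222]
 [236 235 236 ... 242 242 222]
 [235 234 235 ... 241 243 245]
 ...
 [168 195 193 ... 238 238 238]
 [125 172 192 ... 238 238 238]
 [ 58 121 175 ... 238 238 238]]
```

```bash
python3 -c "
from h import *
im=cv2.imread('pics/t4.png'); s=cv2.imread('pics/s4.png')
a=cv2.resize(im[140:212,400:466],None,fx=6,fy=6,interpolation=cv2.INTER_CUBIC)
c=a.copy()
for B,q in((PANEL,MACH),(PULL,MACH)):
    p=((proj(place(q,B),'top')-(400,140)+.5)*6-.5).astype(int)
    for i in range(8):
        for j in(1,2,4):
            if not i&j: cv2.line(c,tuple(map(int,p[i])),tuple(map(int,p[i|j])),(0,0,255),1)
cv2.imwrite('pics/t5.png',np.hstack([a,c]))
"
```

```text
(no output)
```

View pics/t5.png

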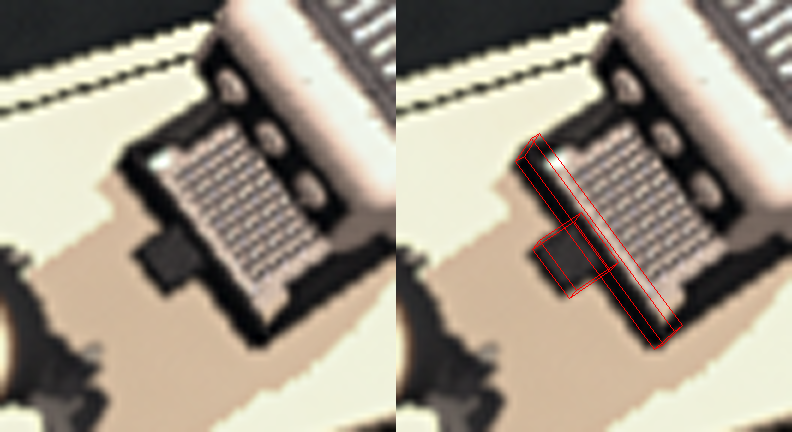

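The crop shows the panel from (120,160) to (260,346), continuous with both arms and square. The pull is at (165,258), and the predicted home outline (red) coincides to about 1 px. I'll fit it numerically to be sure, against the arm tips before insertion.

```bash
python3 - <<'E'
from h import *
k=6;o=(400,140)
def mask(f):
    b=cv2.resize(cv2.imread(f)[140:212,400:466],None,fx=k,fy=k,interpolation=cv2.INTER_CUBIC); return (cv2.cvtColor(b,cv2.COLOR_BGR2GRAY)<100).astype(np.uint8)
A=[box(0,.055,.055,.066,0,.042),box(0,.055,-.066,-.055,0,.042)]
def sil(parts,shape):
    a=np.zeros(shape,np.uint8)
    for P in parts:
        p=(proj(P,"top")-o+.5)*k-.5; cv2.fillConvexPoly(a,cv2.convexHull((p*16).round().astype(np.int32)),1,shift=4)
    return a
m0,m1=mask("pics/top0.png"),mask("pics/t4.png")
# window: a machine-fixed region at mouth height
win=sil([place(MACH,[[x,y,.02] for x in(-.06,.02) for y in(-.095,.095)])],m0.shape)
def run(m,f,q0,st,name):
    c=lambda q:-float((f(q)&m&win).sum())/float(((f(q)|m)&win).sum())
    r=minimize(c,q0,method="Nelder-Mead",options=dict(initial_simplex=[q0]+[np.array(q0)+np.eye(len(q0))[i]*st[i] for i in range(len(q0))])); print(name,r.x,r.fun); return r.x
q=run(m0,lambda q:sil([place(q,a) for a in A],m0.shape),list(MACH),[.006,.006,.03],"machine by arms")
q[2]=MACH[2]
for M,n in((MACH,"MACH"),(q,"armfit")):
    run(m1,lambda t:sil([place(M,a) for a in A]+[place(M,place(t,P)) for P in(PANEL,PULL)],m0.shape),[-.004,.0,0],[.006,.004,.03],"tray in machine frame, "+n)
E
```

```text
machine by arms [ 0.58837478 -0.28299466 -0.99900121] -0.7519351271654995
tray in machine frame, MACH [-0.00452419 -0.0001261   0.00211506] -0.810126582278481
tray in machine frame, armfit [-0.00390891  0.00114543  0.00021969] -0.8033123148218492
```

The fit puts the tray about 4 mm out (±2), which is borderline. I'll push once more with shut fingertips on the pull's end face, which adds no side load.

```bash
python3 - <<'E'
from h import *
R=tool(MACH[2],D(33)); 
for x,z in((-.08,.05),(-.07,.022)):
    t=place(MACH,[[x,0,z]])[0]; p=t+.038*R[:,2]; print(p); go(p,R)
E
```

```text
[ 0.55872569 -0.23308943  0.01813052]
row [0.01, -0.012, 0.344, 0.004, 0.003, -0.001] rows>= 3.0
[ 0.56396555 -0.2416067  -0.00986948]
row [0.038, -0.013, 0.459, 0.004, 0.003, -0.001] rows>= 3.0
```

Emit:
drive_tool(
  increments=[
    [0.02, -0.01, 0, 0, 0, 0],
    [0.03, -0.012, 0.12, 0, 0, 0],
    [0.035, -0.013, 0.24, 0, 0, 0],
    [0.038, -0.013, 0.36, 0, 0, 0],
    [0.038, -0.013, 0.43, 0, 0, 0],
    [0.038, -0.013, 0.459, 0, 0, 0],
    [0.038, -0.013, 0.459, 0, 0, 0],
    [0.038, -0.013, 0.459, 0, 0, 0],
  ],
  fingers=1,
)

```text
time: 16.2
tcp_pos: [0.56, -0.2433, -0.0143]
orientation: [[-0.439, 0.853, 0.283], [0.715, 0.522, -0.464], [-0.543, -0.002, -0.839]]
ft_force: [-0.1, -0.2, -0.2]
grip_width: 0.004
grip_force: 0.0
```

Emit:
drive_tool(
  increments=[
    [-0.017, 0, 0.011, 0, 0, 0],
    [-0.034, 0, 0.022, 0, 0, 0],
    [-0.044, 0, 0.028, 0, 0, 0],
    [-0.054, 0, 0.035, 0, 0, 0],
    [-0.06, 0, 0.039, 0, 0, 0],
    [-0.06, 0, 0.039, 0, 0, 0],
  ],
)

```text
time: 16.7
tcp_pos: [0.571, -0.2592, -0.0124]
orientation: [[-0.437, 0.853, 0.286], [0.715, 0.522, -0.465], [-0.546, 0.001, -0.838]]
ft_force: [-0.5, 0.7, 0.0]
grip_width: -0.005
grip_force: 0.0
```

```bash
python3 -c "
from h import *
rep()"
```

```text
t 16.7 tcp [ 0.571  -0.2592 -0.0124] grip-pt in machine frame -0.0629 -0.0032 F along/left/up -0.9 -0.1 0.0 w -0.005
```

Emit:
drive_tool(
  increments=[
    [-0.008, 0.004, 0.005, 0, 0, 0],
    [-0.016, 0.008, 0.01, 0, 0, 0],
    [-0.024, 0.012, 0.015, 0, 0, 0],
    [-0.024, 0.012, 0.015, 0, 0, 0],
  ],
)

```text
time: 17.03
tcp_pos: [0.5746, -0.2604, -0.0145]
orientation: [[-0.441, 0.852, 0.283], [0.716, 0.524, -0.461], [-0.541, -0.001, -0.841]]
ft_force: [-8.1, 7.3, 4.2]
grip_width: 0.001
grip_force: 4.9
```

Emit:
drive_tool(
  increments=[
    [-0.01, 0, 0.006, 0, 0, 0],
    [-0.02, 0, 0.013, 0, 0, 0],
    [-0.02, 0, 0.013, 0, 0, 0],
    [-0.02, 0, 0.013, 0, 0, 0],
  ],
)

```text
time: 17.37
tcp_pos: [0.5757, -0.2599, -0.0168]
orientation: [[-0.447, 0.849, 0.282], [0.717, 0.528, -0.454], [-0.535, -0.001, -0.845]]
ft_force: [-16.7, 18.6, 10.9]
grip_width: 0.0
grip_force: 12.2
```

```bash
python3 -c "
from h import *
rep()"
```

```text
t 17.37 tcp [ 0.5757 -0.2599 -0.0168] grip-pt in machine frame -0.0592 0.0003 F along/left/up -24.6 -4.5 10.9 w 0.0
```

Emit:
drive_tool(
  increments=[
    [-0.01, 0, 0.006, 0, 0, 0],
    [-0.02, 0, 0.013, 0, 0, 0],
    [-0.03, 0, 0.02, 0, 0, 0],
    [-0.03, 0, 0.02, 0, 0, 0],
    [-0.03, 0, 0.02, 0, 0, 0],
  ],
)

```text
time: 17.78
tcp_pos: [0.577, -0.2591, -0.0208]
orientation: [[-0.455, 0.845, 0.28], [0.72, 0.534, -0.443], [-0.524, -0.001, -0.851]]
ft_force: [-29.8, 35.6, 18.4]
grip_width: -0.001
grip_force: 22.6
```

```bash
python3 -c "
from h import *
rep()"
```

```text
t 17.78 tcp [ 0.577  -0.2591 -0.0208] grip-pt in machine frame -0.0586 0.0016 F along/left/up -45.9 -6.7 18.4 w -0.001
```

The tray does not move under 46 N, so it's against its stop, square and centred. Home. I'll retreat and go for the cup handle.

Emit:
drive_tool(
  increments=[
    [0.08, 0, -0.05, 0, 0, 0],
    [0.08, 0, -0.2, 0, 0, 0],
    [0.08, 0, -0.4, 0, 0, 0],
    [0.08, 0, -0.6, 0, 0, 0],
    [0.08, 0, -0.8, 0, 0, 0],
    [0.08, 0, -1, 0, 0, 0],
    [0.08, 0, -1, 0, 0, 0],
  ],
  fingers=-0.3,
)

```text
time: 18.37
tcp_pos: [0.5043, -0.1433, 0.1881]
orientation: [[-0.439, 0.851, 0.287], [0.714, 0.525, -0.463], [-0.545, 0.001, -0.838]]
ft_force: [0.9, -0.3, 0.8]
grip_width: 0.649
grip_force: 0.0
```

```bash
cat >> h.py <<'E'
MACH2=(.5882,-.2810,D(-58.4)); LC=D(37)
def cup_tcp(axis,heading,back=0,up=0,r=.051,h=.036):  # heading = direction of the handle
    psi=heading-np.pi; R=tool(psi,LC); g=np.array([axis[0]+r*np.cos(heading),axis[1]+r*np.sin(heading),h+up])
    return g+R[:,2]*(.019+.001+.038-back),R
CUP=(.436,.2145); CH=D(101)
E
python3 - <<'E'
from h import *
rep(); print(read_state()['qpos'].round(2))
im=eyes.snapshot("top"); cv2.imwrite("pics/t6.png",im)
for n in("cup","cup_handle","drip_tray","tray_pull"): print(n,[(round(d['conf'],2),np.round(d['location'],3).tolist()) for d in models.boxes_of(n,"top")][:2])
p,R=cup_tcp(CUP,CH,.09); print(p); go([.45,.1,.26],R); go([p[0],p[1],.26],R); go(p,R)
E
```

```text
t 18.37 tcp [ 0.5043 -0.1433  0.1881] grip-pt in machine frame -0.1964 0.0005 F along/left/up 0.8 0.6 0.8 w 0.649
[ 0.2   0.12 -0.39  2.22  0.88  0.79 -0.27]
cup [(0.66, [0.439, 0.218, 0.022])]
cup_handle [(0.73, [0.447, 0.22, 0.028])]
drip_tray [(0.8, [0.593, -0.29, 0.034]), (0.48, [0.605, -0.321, 0.289])]
tray_pull [(0.64, [0.593, -0.291, 0.032])]
[0.42259413 0.28346724 0.06155634]
row [0.636, 0.328, -0.769, 0.196, -0.065, 0.28] rows>= 7.0
row [1.209, 0.618, -1.141, 0.196, -0.065, 0.28] rows>= 11.0
row [1.641, 0.619, -0.476, 0.196, -0.065, 0.28] rows>= 11.0
```

Emit:
drive_tool(
  increments=[
    [-0.1, 0, -0.2, 0, 0, 0],
    [0.1, 0.1, -0.4, 0.05, -0.02, 0.07],
    [0.3, 0.2, -0.6, 0.1, -0.03, 0.14],
    [0.5, 0.3, -0.77, 0.15, -0.05, 0.2],
    [0.64, 0.33, -0.77, 0.196, -0.065, 0.28],
    [0.64, 0.33, -0.77, 0.196, -0.065, 0.28],
    [0.64, 0.33, -0.77, 0.196, -0.065, 0.28],
    [0.64, 0.33, -0.77, 0.196, -0.065, 0.28],
  ],
)

```text
time: 19.28
tcp_pos: [0.4485, 0.1093, 0.2568]
orientation: [[-0.163, 0.98, 0.116], [0.785, 0.2, -0.586], [-0.597, -0.004, -0.802]]
ft_force: [0.7, 0.4, 1.1]
grip_width: 0.649
grip_force: 0.0
```

```bash
python3 - <<'E'
from h import *
rep(); print(read_state()['qpos'].round(2))
p,R=cup_tcp(CUP,CH,.09); print(p); go([p[0],p[1]+.02,.2],R); go(p,R)
E
```

```text
t 19.28 tcp [0.4485 0.1093 0.2568] grip-pt in machine frame -0.4417 0.0978 F along/left/up 0.0 0.8 1.1 w 0.649
[-0.23  0.33 -0.64  1.87  0.68  1.5  -0.9 ]
[0.42259413 0.28346724 0.06155634]
row [0.763, 0.055, -0.285, 0.002, -0.006, 0.01] rows>= 5.0
row [1.031, 0.041, 0.206, 0.002, -0.006, 0.01] rows>= 7.0
```

Emit:
drive_tool(
  increments=[
    [0.76, 0.055, -0.28, 0, -0.006, 0.01],
    [0.76, 0.055, -0.28, 0, -0.006, 0.01],
    [0.76, 0.055, -0.28, 0, -0.006, 0.01],
    [0.76, 0.055, -0.28, 0, -0.006, 0.01],
    [0.76, 0.055, -0.28, 0, -0.006, 0.01],
    [0.76, 0.055, -0.28, 0, -0.006, 0.01],
    [0.76, 0.055, -0.28, 0, -0.006, 0.01],
  ],
)

```text
time: 19.87
tcp_pos: [0.4252, 0.2949, 0.1978]
orientation: [[-0.147, 0.983, 0.113], [0.78, 0.186, -0.598], [-0.608, 0.001, -0.794]]
ft_force: [-0.0, -0.7, 1.2]
grip_width: 0.654
grip_force: 0.0
```

```bash
python3 - <<'E'
from h import *
rep(); print(read_state()['qpos'].round(2))
for b in(.09,.04,0):
  p,R=cup_tcp(CUP,CH,b); print(p); go(p,R)
im=eyes.snapshot("top"); cv2.imwrite("pics/t7.png",im)
E
```

```text
t 19.87 tcp [0.4252 0.2949 0.1978] grip-pt in machine frame -0.6125 0.1758 F along/left/up 0.5 -0.4 1.2 w 0.654
[-0.54  0.64 -0.65  1.6   0.7   1.65 -1.19]
[0.42259413 0.28346724 0.06155634]
row [0.297, -0.019, 0.459, -0.003, 0.008, -0.004] rows>= 4.0
[0.42833571 0.25392934 0.02162456]
row [0.299, -0.019, 0.659, -0.003, 0.008, -0.004] rows>= 5.0
[ 0.43292898  0.23029902 -0.01032086]
row [0.3, -0.018, 0.819, -0.003, 0.008, -0.004] rows>= 6.0
```

Emit:
drive_tool(
  increments=[
    [0.15, -0.02, 0.1, 0, 0, 0],
    [0.3, -0.02, 0.2, 0, 0.008, 0],
    [0.3, -0.02, 0.35, 0, 0.008, 0],
    [0.3, -0.02, 0.5, 0, 0.008, 0],
    [0.3, -0.02, 0.6, 0, 0.008, 0],
    [0.3, -0.02, 0.66, 0, 0.008, 0],
    [0.3, -0.02, 0.66, 0, 0.008, 0],
  ],
)

```text
time: 20.5
tcp_pos: [0.4304, 0.2481, 0.0232]
orientation: [[-0.14, 0.984, 0.111], [0.784, 0.178, -0.594], [-0.604, 0.003, -0.797]]
ft_force: [0.1, -0.4, 0.1]
grip_width: 0.652
grip_force: 0.0
```

```bash
python3 - <<'E'
from h import *
rep()
p,R=cup_tcp(CUP,CH,0); print(p); go(p,R)
a=cv2.cvtColor(cv2.imread("pics/side0.png"),cv2.COLOR_BGR2GRAY); b=cv2.cvtColor(eyes.snapshot("side"),cv2.COLOR_BGR2GRAY)
print("side diff cup left half",np.abs(a[240:262,342:356].astype(int)-b[240:262,342:356]).mean())
s=read_state(); R=s['orientation']; T=s['tcp_pos']-.038*R[:,2]
print("tip px",proj([T-.027*R[:,1],T+.027*R[:,1]],"side").round(1).tolist(),"handle px",proj([[*(np.array(CUP)+.05*np.array([np.cos(CH),np.sin(CH)])),.036]],"side").round(1).tolist())
np.set_printoptions(linewidth=250,threshold=9999); print(b[236:276:2,336:384:2])
E
```

```text
t 20.5 tcp [0.4304 0.2481 0.0232] grip-pt in machine frame -0.5696 0.1556 F along/left/up 0.4 -0.1 0.1 w 0.652
[ 0.43292898  0.23029902 -0.01032086]
row [0.024, -0.003, 0.15, -0.005, 0.003, -0.012] rows>= 1.0
side diff cup left half 57.16233766233766
tip px [[370.3, 260.2], [350.3, 263.3]] handle px [[359.8, 264.9]]
[[ 37  40  33  38  36  39  39  44  36  30  95 197 186 149 136 130 110  92 139 147 142 147 146 140]
 [ 42  40  38  39  40  37  39  37  34  39  84 167 189 143 135 128 121 136 139 137 138 141 142 134]
 [ 30  35  42  37  40  41  43  42  37  36  54 123 190 137 128 126 127 128 132 134 131 135 175 186]
 [ 43  45  45  40  34  42  57 121 122 120  72 102 177 136 127 126 127 129 130 130 128 132 151 176]
 [ 37  36  40  39  52 174 196 196 197 181  75  71 164 143 127 130 128 131 127 131 132 131 130 133]
 [ 52 121 138 215 193 177 175 177 177 141  43  64 132 167 129 127 130 130 129 132 128 132 131 134]
 [223 232 234 233 180 159 174 176 175 111  48  66  93 158 139 127 129 131 131 130 128 132 135 132]
 [233 232 226 197 138 161 174 160  98  47  34  54  63 115 156 132 129 129 131 130 130 131
[... 498 characters left out ...]
6 207]
 [231 231 226  99  34  43  46  40  45  41  41  66 151 154  75  43  35  32  32  39  70 155 225 231]
 [231 231 230 114  67  62  43  53  77 143 161 185 223 210 172 147 117 140 147 175 224 229 230 230]
 [231 231 231 228 227 196 115  99 124 148 170 176 186 182 176 177 179 221 232 232 231 230 229 232]
 [228 231 231 231 231 228 190 163 155 152 151 145 156 168 173 179 174 215 231 230 231 231 230 230]
 [231 232 233 232 231 232 228 184 179 178 177 174 177 177 175 176 182 227 231 232 230 229 230 230]
 [231 230 231 233 232 231 233 218 193 175 177 176 175 174 176 190 219 231 229 230 231 231 230 230]
 [232 231 231 232 232 232 231 232 231 224 218 214 178 177 184 227 232 231 231 231 231 232 232 230]]
```

Emit:
drive_tool(
  increments=[
    [0.02, -0.003, 0.03, 0, 0, -0.01],
    [0.024, -0.003, 0.06, 0, 0, -0.01],
    [0.024, -0.003, 0.09, 0, 0, -0.01],
    [0.024, -0.003, 0.11, 0, 0, -0.01],
    [0.024, -0.003, 0.11, 0, 0, -0.01],
  ],
)

```text
time: 20.97
tcp_pos: [0.4313, 0.2415, -0.0012]
orientation: [[-0.153, 0.982, 0.114], [0.785, 0.191, -0.59], [-0.601, -0.001, -0.8]]
ft_force: [-0.2, -0.7, -0.0]
grip_width: 0.647
grip_force: 0.0
```

Emit:
drive_tool(
  increments=[
    [0, 0, 0.02, 0, 0, 0],
    [0, 0, 0.04, 0, 0, 0],
    [0, 0, 0.04, 0, 0, 0],
  ],
)

```text
time: 21.22
tcp_pos: [0.4325, 0.2356, -0.0092]
orientation: [[-0.153, 0.982, 0.114], [0.785, 0.191, -0.589], [-0.6, -0.001, -0.8]]
ft_force: [-0.6, -1.1, -0.7]
grip_width: 0.65
grip_force: 0.0
```

Emit:
drive_tool(
  increments=[
    [0, 0, 0, 0, 0, 0],
    [0, 0, 0, 0, 0, 0],
    [0, 0, 0, 0, 0, 0],
    [0, 0, 0, 0, 0, 0],
    [0, 0, 0, 0, 0, 0],
    [0, 0, 0, 0, 0, 0],
  ],
  fingers=1,
  newtons=50,
)

```text
time: 21.72
tcp_pos: [0.4326, 0.2369, -0.0085]
orientation: [[-0.153, 0.981, 0.115], [0.786, 0.192, -0.588], [-0.599, 0.0, -0.801]]
ft_force: [-0.6, 1.0, 1.6]
grip_width: 0.114
grip_force: 48.9
```

```bash
python3 - <<'E'
from h import *
rep()
p,R=cup_tcp(CUP,CH,0); print(p); go(p,R)
print([(round(d['conf'],2),np.round(d['location'],3).tolist()) for c in ("top","side") if eyes.snapshot(c) is not None for d in models.boxes_of("cup",c)[:1]])
E
```

```text
t 21.72 tcp [ 0.4326  0.2369 -0.0085] grip-pt in machine frame -0.5588 0.1513 F along/left/up -1.1 0.0 1.6 w 0.114
[ 0.43292898  0.23029902 -0.01032086]
row [-0.017, -0.004, 0.022, 0.001, -0.003, 0.0] rows>= 1.0
[(0.64, [0.449, 0.194, 0.039])]
```

The handle is gripped (10 mm, 49 N). I'll lift gently.

Emit:
drive_tool(
  increments=[
    [-0.024, 0, -0.032, 0, 0, 0],
    [-0.072, 0, -0.096, 0, 0, 0],
    [-0.144, 0, -0.192, 0, 0, 0],
    [-0.24, 0, -0.32, 0, 0, 0],
    [-0.336, 0, -0.448, 0, 0, 0],
    [-0.432, 0, -0.576, 0, 0, 0],
    [-0.5, 0, -0.667, 0, 0, 0],
    [-0.5, 0, -0.667, 0, 0, 0],
  ],
)

```text
time: 22.58
tcp_pos: [0.4343, 0.239, 0.206]
orientation: [[-0.149, 0.981, 0.121], [0.789, 0.191, -0.584], [-0.596, 0.009, -0.803]]
ft_force: [1.7, -0.2, -0.8]
grip_width: 0.108
grip_force: 48.7
```

```bash
cat >> h.py <<'E'
def place_tcp(x,bottom,y=0):  # tcp to hold the cup's axis at (x,y) of the machine frame
    R=tool(MACH2[2],LC); a=place(MACH2,[[x,y,0]])[0]; d=np.array([np.cos(MACH2[2]),np.sin(MACH2[2]),0])
    p=a-.0226*d+.001*R[:,1]; p[2]=-.0085+bottom; return p,R
E
python3 - <<'E'
from h import *
rep(); s=read_state(); print(s['qpos'].round(2),s['orientation'].round(3).tolist(),s['grip_force'])
print([(round(d['conf'],2),np.round(d['location'],3).tolist()) for c in ("top","side") if eyes.snapshot(c) is not None for d in models.boxes_of("cup",c)[:2]])
a=eyes.snapshot("side"); cv2.imwrite("pics/s8.png",a)
for x,z in((-.17,.22),(-.13,.055)): p,R=place_tcp(x,z); print(p); go(p,R)
E
```

```text
t 22.58 tcp [0.4343 0.239  0.206 ] grip-pt in machine frame -0.5596 0.1534 F along/left/up 1.1 1.4 -0.8 w 0.108
[-0.44  0.55 -0.66  1.71  0.7   1.58 -1.13] [[-0.149, 0.981, 0.121], [0.789, 0.191, -0.584], [-0.596, 0.009, -0.803]] 48.735387413995
[(0.67, [0.443, 0.216, 0.235]), (0.44, [0.454, 0.194, 0.254]), (0.21, [0.586, -0.289, 0.267])]
[ 0.48813204 -0.11643341  0.2115    ]
row [-1.17, -0.049, 0.814, -0.208, -0.002, -0.273] rows>= 9.0
[ 0.50909148 -0.15050248  0.0465    ]
row [-0.894, 0.009, 1.432, -0.208, -0.002, -0.273] rows>= 11.0
```

Emit:
drive_tool(
  increments=[
    [-0.05, 0, 0.035, -0.01, 0, -0.012],
    [-0.13, -0.005, 0.09, -0.022, 0, -0.03],
    [-0.23, -0.01, 0.16, -0.04, 0, -0.053],
    [-0.33, -0.014, 0.23, -0.058, 0, -0.077],
    [-0.43, -0.018, 0.3, -0.076, 0, -0.1],
    [-0.53, -0.022, 0.37, -0.094, 0, -0.123],
    [-0.6, -0.025, 0.417, -0.107, 0, -0.14],
    [-0.6, -0.025, 0.417, -0.107, 0, -0.14],
  ],
)

```text
time: 23.5
tcp_pos: [0.4595, 0.0494, 0.2052]
orientation: [[-0.292, 0.932, 0.216], [0.742, 0.363, -0.563], [-0.603, -0.004, -0.798]]
ft_force: [-0.1, -0.5, -0.5]
grip_width: 0.106
grip_force: 48.8
```

```bash
python3 - <<'E'
from h import *
rep(); print(read_state()['qpos'].round(2),read_state()['grip_force'])
for x,z in((-.17,.22),): p,R=place_tcp(x,z); print(p); go(p,R)
E
```

```text
t 23.5 tcp [0.4595 0.0494 0.2052] grip-pt in machine frame -0.3869 0.0701 F along/left/up 0.4 -0.4 -0.5 w 0.106
[-0.13  0.29 -0.64  2.06  0.8   1.28 -0.81] 48.80802469247972
[ 0.48813204 -0.11643341  0.2115    ]
row [-0.541, -0.134, 0.378, -0.106, 0.001, -0.135] rows>= 5.0
```

Emit:
drive_tool(
  increments=[
    [-0.05, -0.012, 0.035, -0.01, 0, -0.012],
    [-0.13, -0.03, 0.09, -0.025, 0, -0.032],
    [-0.23, -0.057, 0.16, -0.045, 0, -0.057],
    [-0.33, -0.082, 0.23, -0.065, 0, -0.082],
    [-0.43, -0.106, 0.3, -0.084, 0, -0.107],
    [-0.54, -0.134, 0.378, -0.106, 0, -0.135],
    [-0.54, -0.134, 0.378, -0.106, 0, -0.135],
    [-0.54, -0.134, 0.378, -0.106, 0, -0.135],
  ],
)

```text
time: 24.17
tcp_pos: [0.489, -0.1118, 0.2102]
orientation: [[-0.418, 0.852, 0.316], [0.683, 0.524, -0.509], [-0.599, 0.003, -0.8]]
ft_force: [-0.0, 0.2, -1.6]
grip_width: 0.112
grip_force: 49.0
```

```bash
python3 - <<'E'
from h import *
rep(); print(read_state()['qpos'].round(2),read_state()['grip_force'])
for x,z in((-.14,.12),(-.13,.06)): p,R=place_tcp(x,z); print(p); go(p,R)
E
```

```text
t 24.17 tcp [ 0.489  -0.1118  0.2102] grip-pt in machine frame -0.2345 0.0039 F along/left/up -0.2 0.1 -1.6 w 0.112
[ 0.18  0.08 -0.51  2.25  0.91  0.89 -0.4 ] 48.95770514402365
[ 0.50385162 -0.14198521  0.1115    ]
row [0.129, -0.014, 0.396, 0.002, -0.003, -0.002] rows>= 3.0
[ 0.50909148 -0.15050248  0.0515    ]
row [0.241, -0.014, 0.612, 0.002, -0.003, -0.002] rows>= 4.0
```

Emit:
drive_tool(
  increments=[
    [0.03, -0.004, 0.1, 0, 0, 0],
    [0.08, -0.01, 0.24, 0, 0, 0],
    [0.13, -0.014, 0.38, 0, 0, 0],
    [0.18, -0.014, 0.48, 0, 0, 0],
    [0.22, -0.014, 0.57, 0, 0, 0],
    [0.24, -0.014, 0.612, 0, 0, 0],
    [0.24, -0.014, 0.612, 0, 0, 0],
    [0.24, -0.014, 0.612, 0, 0, 0],
  ],
)

```text
time: 24.83
tcp_pos: [0.5114, -0.1462, 0.0515]
orientation: [[-0.423, 0.848, 0.32], [0.681, 0.53, -0.506], [-0.598, 0.004, -0.801]]
ft_force: [0.4, 0.9, -0.4]
grip_width: 0.107
grip_force: 49.0
```

```bash
python3 - <<'E'
from h import *
rep(); print(read_state()['qpos'].round(2),read_state()['grip_force'])
im=eyes.snapshot("top"); cv2.imwrite("pics/t9.png",im)
print([(round(d['conf'],2),np.round(d['location'],3).tolist()) for d in models.boxes_of("cup","top")[:2]], "expected axis",place(MACH2,[[-.13,0,.06]]),proj(place(MACH2,[[-.13,0,.112]]),"top"))
for x,z in((.0,.055),(.04,.052),(.04,.034)): p,R=place_tcp(x,z); print(p); go(p,R)
np.set_printoptions(linewidth=250,threshold=9999); c=proj(place(MACH2,[[-.13,0,.112]]),"top")[0].astype(int); print(cv2.cvtColor(im,cv2.COLOR_BGR2GRAY)[c[1]-16:c[1]+17,c[0]-18:c[0]+19:1])
E
```

```text
t 24.83 tcp [ 0.5114 -0.1462  0.0515] grip-pt in machine frame -0.1934 0.0048 F along/left/up -0.6 0.8 -0.4 w 0.107
[ 0.13  0.46 -0.39  2.32  1.45  0.77 -0.93] 48.957174635067844
[(0.91, [0.524, -0.173, 0.084]), (0.4, [0.358, 0.489, 0.023])] expected axis [[ 0.52008183 -0.1702755   0.06      ]] [[406.69148701 194.01858349]]
[ 0.57720965 -0.26122699  0.0465    ]
row [-0.404, -0.024, 0.338, 0.009, -0.002, 0.001] rows>= 4.0
[ 0.59816908 -0.29529606  0.0435    ]
row [-0.525, -0.025, 0.443, 0.009, -0.002, 0.001] rows>= 5.0
[ 0.59816908 -0.29529606  0.0255    ]
row [-0.482, -0.025, 0.501, 0.009, -0.002, 0.001] rows>= 5.0
[[237 237 236 236 237 237 236 236 237 237 237 237 237 237 237 237 237 238 237 237 238 237 237 239 239 235 226 213 190 186 187 189 190 189 192 194 183]
 [237 236 237 237 237 236 237 236 236 236 236 237 237 237 237 237 237 237 237 237 238 238 239 240 235 215 191 187 187 188 189 190 190 191 194 180 129]
 [237 237 236 236 237 237 237 236 237 237 236 237 237 237 238 237 237 237 238 238 238 239 235 226 215 190 186 187 188 188 189 189 192 192 176 127  67]
 [236 237 236 236 236 23
[... 3806 characters left out ...]
88 212 240 238 238 238 239 227 190 184 187 188 187 187 188 188 188 188 188 188 189 189 189 188]
 [ 55  49  46  44  49  56  53  81 153 192 191 190 189 188 211 240 238 237 237 238 233 214 188 186 187 188 188 188 188 188 189 189 189 189 189 189 190]
 [ 47  46  48  41  37  58 112 153 180 192 191 189 190 188 210 239 238 237 237 237 238 234 213 186 187 187 189 187 188 188 188 189 189 189 190 189 189]
 [ 48  45  43  37  48 100 173 197 194 192 191 189 189 187 211 239 238 237 237 237 238 238 226 191 185 187 188 188 188 188 188 189 189 189 190 190 190]
 [ 44  42  43  45  57 102 158 184 195 191 192 190 189 201 228 239 237 237 237 236 237 238 233 212 189 186 187 188 188 188 188 189 189 189 189 190 189]]
```

The network and the rim pixels (centre at about (405,193), expected (405.1,193.1)) confirm the cup is held upright as modelled. Moving in under the spout.

Emit:
drive_tool(
  increments=[
    [-0.04, -0.01, 0.034, 0.004, 0, 0],
    [-0.09, -0.02, 0.076, 0.009, 0, 0],
    [-0.15, -0.025, 0.126, 0.009, 0, 0],
    [-0.21, -0.025, 0.177, 0.009, 0, 0],
    [-0.27, -0.025, 0.228, 0.009, 0, 0],
    [-0.33, -0.025, 0.278, 0.009, 0, 0],
    [-0.37, -0.025, 0.312, 0.009, 0, 0],
    [-0.37, -0.025, 0.312, 0.009, 0, 0],
  ],
)

```text
time: 25.6
tcp_pos: [0.5714, -0.2591, 0.0479]
orientation: [[-0.414, 0.855, 0.312], [0.681, 0.518, -0.517], [-0.604, -0.001, -0.797]]
ft_force: [0.8, -0.6, -0.5]
grip_width: 0.106
grip_force: 49.0
```

```bash
python3 - <<'E'
from h import *
rep(); print(read_state()['qpos'].round(2),read_state()['grip_force'])
for x,z in((.04,.050),(.04,.036)): p,R=place_tcp(x,z); print(p); go(p,R)
E
```

```text
t 25.6 tcp [ 0.5714 -0.2591  0.0479] grip-pt in machine frame -0.0661 -0.0025 F along/left/up 1.0 0.4 -0.5 w 0.106
[ 0.29  0.52 -0.27  2.18  1.55  0.64 -0.77] 48.955751893199206
[ 0.59816908 -0.29529606  0.0415    ]
row [-0.128, 0.016, 0.129, -0.005, 0.002, -0.004] rows>= 2.0
[ 0.59816908 -0.29529606  0.0275    ]
row [-0.094, 0.016, 0.173, -0.005, 0.002, -0.004] rows>= 2.0
```

Emit:
drive_tool(
  increments=[
    [-0.025, 0.005, 0.025, 0, 0, 0],
    [-0.055, 0.016, 0.055, -0.005, 0, -0.004],
    [-0.085, 0.016, 0.086, -0.005, 0, -0.004],
    [-0.11, 0.016, 0.11, -0.005, 0, -0.004],
    [-0.128, 0.016, 0.129, -0.005, 0, -0.004],
    [-0.128, 0.016, 0.129, -0.005, 0, -0.004],
  ],
)

```text
time: 26.1
tcp_pos: [0.5976, -0.2918, 0.0396]
orientation: [[-0.422, 0.85, 0.317], [0.679, 0.528, -0.511], [-0.601, -0.0, -0.799]]
ft_force: [-0.3, 0.6, -0.4]
grip_width: 0.107
grip_force: 49.0
```

```bash
python3 - <<'E'
from h import *
rep(); print(read_state()['grip_force'],read_state()['orientation'].round(3).tolist())
for x,z in((.04,.040),(.04,.034)): p,R=place_tcp(x,z); print(p); go(p,R)
E
```

```text
t 26.1 tcp [ 0.5976 -0.2918  0.0396] grip-pt in machine frame -0.0244 0.0022 F along/left/up -0.7 0.1 -0.4 w 0.107
48.9510428453363 [[-0.422, 0.85, 0.317], [0.679, 0.528, -0.511], [-0.601, -0.0, -0.799]]
[ 0.59816908 -0.29529606  0.0315    ]
row [0.009, -0.005, 0.034, 0.002, -0.001, 0.003] rows>= 1.0
[ 0.59816908 -0.29529606  0.0255    ]
row [0.024, -0.005, 0.053, 0.002, -0.001, 0.003] rows>= 1.0
```

Emit:
drive_tool(
  increments=[
    [0.003, -0.002, 0.012, 0, 0, 0],
    [0.006, -0.005, 0.023, 0, 0, 0],
    [0.009, -0.005, 0.034, 0, 0, 0],
    [0.009, -0.005, 0.034, 0, 0, 0],
  ],
)

```text
time: 26.43
tcp_pos: [0.5975, -0.293, 0.0306]
orientation: [[-0.424, 0.848, 0.317], [0.679, 0.53, -0.509], [-0.599, -0.001, -0.8]]
ft_force: [-0.3, -0.7, -1.6]
grip_width: 0.113
grip_force: 49.0
```

Emit:
drive_tool(
  increments=[
    [0.002, 0, 0.003, 0, 0, 0],
    [0.005, 0, 0.006, 0, 0, 0],
    [0.007, 0, 0.01, 0, 0, 0],
    [0.007, 0, 0.01, 0, 0, 0],
  ],
)

```text
time: 26.77
tcp_pos: [0.5981, -0.2933, 0.0282]
orientation: [[-0.424, 0.848, 0.318], [0.679, 0.529, -0.509], [-0.6, -0.0, -0.8]]
ft_force: [0.6, -0.6, -1.1]
grip_width: 0.108
grip_force: 49.0
```

Emit:
drive_tool(
  increments=[
    [0.002, 0, 0.003, 0, 0, 0],
    [0.005, 0, 0.006, 0, 0, 0],
    [0.005, 0, 0.006, 0, 0, 0],
  ],
)

```text
time: 27.02
tcp_pos: [0.598, -0.2933, 0.0263]
orientation: [[-0.423, 0.848, 0.318], [0.679, 0.529, -0.509], [-0.6, -0.0, -0.8]]
ft_force: [0.0, -0.4, -1.0]
grip_width: 0.113
grip_force: 49.0
```

Emit:
drive_tool(
  increments=[
    [0.002, 0, 0.003, 0, 0, 0],
    [0.0036, 0, 0.0048, 0, 0, 0],
    [0.0036, 0, 0.0048, 0, 0, 0],
  ],
)

```text
time: 27.27
tcp_pos: [0.5984, -0.2935, 0.0255]
orientation: [[-0.423, 0.848, 0.318], [0.678, 0.529, -0.51], [-0.601, 0.0, -0.799]]
ft_force: [-1.4, 1.4, 2.6]
grip_width: 0.109
grip_force: 49.5
```

```bash
python3 - <<'E'
from h import *
rep(); s=read_state(); print(s['ft_force'],s['moment'],s['orientation'].round(3).tolist())
for c in("top","side"):
    im=eyes.snapshot(c); cv2.imwrite(f"pics/{c}10.png",im)
    print(c,[(round(d['conf'],2),np.round(d['location'],3).tolist()) for d in models.boxes_of("cup",c)[:2]])
print("target",place(MACH2,[[.04,0,.06]]))
E
```

```text
t 27.27 tcp [ 0.5984 -0.2935  0.0255] grip-pt in machine frame -0.0225 0.0019 F along/left/up -1.9 -0.4 2.6 w 0.109
[-1.35025252  1.44937387  2.64755997] [ 0.42942379  0.37130737 -0.08820819] [[-0.423, 0.848, 0.318], [0.678, 0.529, -0.51], [-0.601, 0.0, -0.799]]
top [(0.67, [0.596, -0.302, 0.068])]
side [(0.22, [0.588, -0.283, 0.277])]
target [[ 0.60915944 -0.31506908  0.06      ]]
```

Contact at exactly the predicted height, about 4 N. Opening.

Emit:
drive_tool(
  increments=[
    [0, 0, 0, 0, 0, 0],
    [0, 0, 0, 0, 0, 0],
    [0, 0, 0, 0, 0, 0],
    [0, 0, 0, 0, 0, 0],
    [0, 0, 0, 0, 0, 0],
  ],
  fingers=0.3,
)

```text
time: 27.88
tcp_pos: [0.598, -0.2934, 0.0248]
orientation: [[-0.423, 0.849, 0.317], [0.679, 0.529, -0.509], [-0.6, -0.0, -0.8]]
ft_force: [-0.4, 0.7, -0.1]
grip_width: 0.351
grip_force: 0.0
```

Emit:
drive_tool(
  increments=[
    [0, 0, -0.03, 0, 0, 0],
    [0, 0, -0.08, 0, 0, 0],
    [0, 0, -0.16, 0, 0, 0],
    [0, 0, -0.28, 0, 0, 0],
    [0, 0, -0.4, 0, 0, 0],
    [0, 0, -0.55, 0, 0, 0],
    [0, 0, -0.7, 0, 0, 0],
    [0, 0, -0.7, 0, 0, 0],
  ],
)

```text
time: 28.55
tcp_pos: [0.5447, -0.1997, 0.1709]
orientation: [[-0.423, 0.845, 0.327], [0.676, 0.534, -0.508], [-0.604, 0.007, -0.797]]
ft_force: [0.5, -0.5, 0.8]
grip_width: 0.352
grip_force: 0.0
```

```bash
python3 - <<'E'
from h import *
rep(); s=read_state(); print(s['ft_force'].round(1))
im=eyes.snapshot("top"); cv2.imwrite("pics/t11.png",im)
for n in("cup","tray_pull"): print(n,[(round(d['conf'],2),np.round(d['location'],3).tolist()) for d in models.boxes_of(n,"top")[:2]])
sp=place(MACH2,[[.04,0,.034]])[0]; print("target",sp,"px rim",proj([[sp[0],sp[1],.086]],"top"),"px handle end",proj(place(MACH2,[[-.0175,0,.08]]),"top"))
g=cv2.cvtColor(im,cv2.COLOR_BGR2GRAY); np.set_printoptions(linewidth=250,threshold=9999); print(g[158:200,414:452])
E
```

```text
t 28.55 tcp [ 0.5447 -0.1997  0.1709] grip-pt in machine frame -0.1307 0.0048 F along/left/up 0.7 0.1 0.8 w 0.352
[ 0.5 -0.5  0.8]
cup [(0.54, [0.584, -0.287, 0.034]), (0.52, [0.598, -0.3, 0.069])]
tray_pull [(0.88, [0.584, -0.285, 0.036]), (0.74, [0.478, 0.502, 0.03])]
target [ 0.60915944 -0.31506908  0.034     ] px rim [[447.59845847 167.71413446]] px handle end [[433.08607248 177.6980168 ]]
[[236 236 236 236 236 236 236 235 234 234 235 236 237 241 238 237 177  90  45  47  51  51  28  29   9  10   7  13  11  10  11  34  81 103 113 133 159 197]
 [235 235 236 235 235 235 235 235 235 235 236 239 239 235 178 106  64  47  49  56  51  31  21  21  24  14  13  11  13  16  20  11  34  75 102 120 149 179]
 [236 236 235 235 235 236 236 235 236 238 241 238 204 139  77  47  46  50  53  58  32  22  30  55  77  61  13  10  24  61  80  56  14  36  74 110 124 150]
 [236 236 235 235 235 236 237 238 241 240 235 182 103  53  46  51  55  55  48  29  22  52  99 128 146 133  43   6  47 126 158 139  51  16  59 103 112 130]
 [236 236 236 235 236 237 240 238 233 206 147  85  47  40  51  54  62  49  29  30  
[... 5107 characters left out ...]
88 189 189 190 191 195 176 103  35   7   7  10  30  20  60 114 163 195 196 195]
 [ 41  43  41  37  32  35  41  45 109 172 193 191 190 189 190 189 190 188 189 189 188 189 189 193 195 163  96  28   4   0  23  86 149 178 196 196 193 192]
 [ 46  50  46  50  57  46  41  48 123 179 193 190 190 188 189 188 189 188 188 188 189 190 189 191 194 196 163  76  48  37  83 160 196 197 194 193 192 192]
 [ 76  75  73  83  82  56  39  47 125 180 192 190 190 189 189 189 189 189 190 189 190 189 189 189 191 195 194 152 147 141 158 194 197 194 193 192 191 191]
 [ 94  93  92  87  71  50  39  51 138 187 192 191 190 190 190 189 189 190 190 191 189 190 190 189 190 191 194 193 195 194 194 195 193 191 193 191 191 190]]
```

```bash
python3 - <<'E'
from h import *
a=cv2.cvtColor(cv2.imread("pics/t4.png"),cv2.COLOR_BGR2GRAY)
b=cv2.cvtColor(cv2.imread("pics/t11.png"),cv2.COLOR_BGR2GRAY)
for n,(x,y,w,h) in(("panel L",(420,163,14,12)),("pull",(423,177,11,12)),("panel R",(434,183,14,14))):
    t=cv2.resize(a[y:y+h,x:x+w],None,fx=8,fy=8,interpolation=cv2.INTER_CUBIC)
    r=cv2.matchTemplate(cv2.resize(b[y-4:y+h+4,x-4:x+w+4],None,fx=8,fy=8,interpolation=cv2.INTER_CUBIC),t,cv2.TM_CCOEFF_NORMED)
    _,v,_,l=cv2.minMaxLoc(r); print(n,round(v,3),np.array(l)/8-4)
E
```

```text
panel L 0.997 [0. 0.]
pull 0.971 [-0.125  0.125]
panel R 0.995 [0. 0.]
```

```bash
python3 -c "
from plant import job
print(job.sign_off())"
```

```text
the job is handed in; nothing more can be done
None
```

I handed the job in after 28.6 s: the drip tray is pushed in against its stop, where it did not move under a 46 N push, and the cup stands on the grille under the spout, set down with about 4 N. The camera fit put the tray about 4 mm out (±2), right at the limit, so I went by the hard stop; the hand-in returned no verdict.

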